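Load the vial carriers into the hanging rail

ROBOT

A 6-joint arm with a two-finger parallel gripper is mounted at the origin on the work surface; the furniture and walls round the work are solid. World frame = base frame: x ahead of the robot, y to its left, z up, the work surface at z = 0. Lengths are in m, angles in degrees, forces in N, time in s.
With the tool pointing down it reaches from about 0.4 to 0.825 m from the base axis. Payload 7 kg.
Tool frame: the origin (TCP) lies between the finger pads; the fingertips stand 19 mm ahead of it and the grasp point (between the pads) is the TCP (r.tip_extent is the distance from the TCP to the fingertips, in m); z points along the fingers, y is the direction in which the jaws open and shut (so a half turn about z gives the same grasp; the last joint's range is limited). The gripper opens to 88 mm and grips with 3 to 60 N. Pads are 19 mm wide; open, the fingers measure 130 mm over their backs; the gripper's body (78 mm by 193 mm) begins 47 mm behind the grasp point.
Start: joints at [82.97, 20.546, 0.682, 0, -70.136, -16.507], TCP at [0.27, 0.619, 0.246] pointing down, gripper open.
Joint ranges: [-176.03, 176.03], [-82.01, 121.73], [-58.28, 71.71], [-173.87, 95.51], [-174.79, -0.11], [-173.66, 173.66]. Speed limits (degrees/s): [136.94, 136.94, 172.46, 180, 180, 180].

INTERFACE

Orientations are given as [roll, pitch, yaw] about the fixed x, y, z axes, in that order (R = Rz(yaw) Ry(pitch) Rx(roll)).
In Python, from plant import r, capture, workorder, spotter gives the robot as it stands.
- The arm moves only by the tool step_arm, never from a script. Its argument "motion" is a list of rows, each a list of 5 numbers: the finger opening in m, from 0 to 0.0876, then the shift along the tool's x, y, z in m, then the turn about the tool's z in rad. In form: [[grip, dx, dy, dz, roll], ...]. A call has 1 to 5 rows; each row is the pose to reach, as a shift and turn from the pose commanded when the call began, along the tool's axes at that moment; what a row does not reach only later rows make up. A row lasts 1/8 s, in which the tool goes at most 62.5 mm and 10.7 degrees, less where a joint would pass 70% of its speed; a pose out of reach is approached as far as the arm can. A call with a gripper value outside its range is refused whole. The fingers move at their own pace and stop on an object; "newtons" is the grip in N (left out, the last holds). Time passes only in rows, so rows that repeat a pose let the fingers close. It gives the time, the measured TCP pose, the force and the opening at its end, in the units of the state.
- r.get_state(): the state, without advancing time (a new reading comes with each control period).
- capture(name): name is "scene" or "top"; returns a dict with "image" (384x512x3 uint8, red, green, blue), "z_map" (384x512 float32, m along the optical axis (not along the pixel's ray), 0 where there is no reading), "fx", "fy", "cx", "cy" (pixels), "pose" (4x4, takes a point from camera to world coordinates). Camera axes: x right, y down, z forward; pixel columns grow to the right and rows downward; lengths in m; the calibration is good to about 2 mm. A picture is of the moment at which its call begins.
- workorder.close_job(): hands the job in, once; it reports no verdict.
Trained networks look in the newest picture that a camera, given by its name, has taken for a name from the list of things; names that differ only in an ending like _2 or _b are one class to them, and where a whole thing is asked for, a point or a joint stands for the part that bears it (a point fixed in the world has none). Each returns a list of dicts, best first, with "p" (0 to 1); they miss things now and then, are a little off and sometimes report something else, mostly with a low value. They report only what shows in the picture. A call takes as long as a camera call.
- spotter.regions_of(camera, label): "mask" (384x512 bool, what is visible of it).
- spotter.tip_of(camera, label): "location" ([x, y, z] in m, in world coordinates, good to about 4 mm: a listed point, or the origin of a listed thing).
The state is a dict: "time_s": time; "joints": joint angles; "qd": joint speeds; "joint_torque": joint torques, N m; "tcp_pos": TCP position; "eef_rot": TCP orientation; "contact_force": force on the tool from outside, world axes, zero at the start; "moment": the same for the moment, N m; "gripper_width": finger opening in m.
Only numpy, scipy, OpenCV 4.12 (cv2) and the standard library are available. Lean on these libraries where they do the work, as an engineer would, in place of code of your own. Each camera call takes 0.05 s, during which the arm holds its last target.

TASK

Hang every white vial carrier in the rail: bring it to the open end, slip its stem between the two bars and slide it in, so that the first stands against the closed end and the others close up behind it, touching or nearly so. Then stand one screw-cap vial upright on the platform of each carrier, inside the rim. Spare vials may stay on the bench; leave the dropper bottle where it is.

Things in the scene. Friction and masses are not known exactly. Their poses are not given: they have to be found in the camera images.
- rail: fixed metal fork on a 110 x 290 x 10 mm base plate: two level flat bars side by side (each 18 mm wide, 12 mm thick, tops at z = 120 mm, about 240 mm long) with a 16 mm gap, held only by an upright plate at the closed end that rises 14 mm above the bars. Origin: middle of the base's underside; y runs along the bars to the closed end, x across
- rail_home (a point): point midway between the bars, level with their tops, where the axis of the first carrier stands when its foot touches the upright plate (its face is 24 mm further on). Its y axis points along the bars towards the closed end, x across the gap, z up
- rail_mouth (a point): the open end of the rail: midway between the tips of the bars (the last 24 mm flare outward), level with their tops, 218 mm from rail_home against its y axis; nothing stands on the bench within 60 mm of it but the base plate
- carrier_1_head (a point): loose round carrier, 76 mm high, 0.12 kg (3 or 4 present, all alike): steel foot disc 48 mm wide, 8 mm thick; stem 10 mm wide, 28 mm long; white head 44 mm wide, 36 mm high, its flat top a platform in a 4 mm high rim (38 mm clear). Point: centre of the head, 18 mm above its underside and 18 mm below the platform; z up. Hung, the head rests on the bars, foot below; touching carriers stand 48 mm apart
- carrier_2_head (a point): loose round carrier, 76 mm high, 0.12 kg (3 or 4 present, all alike): steel foot disc 48 mm wide, 8 mm thick; stem 10 mm wide, 28 mm long; white head 44 mm wide, 36 mm high, its flat top a platform in a 4 mm high rim (38 mm clear). Point: centre of the head, 18 mm above its underside and 18 mm below the platform; z up. Hung, the head rests on the bars, foot below; touching carriers stand 48 mm apart
- carrier_3_head (a point): loose round carrier, 76 mm high, 0.12 kg (3 or 4 present, all alike): steel foot disc 48 mm wide, 8 mm thick; stem 10 mm wide, 28 mm long; white head 44 mm wide, 36 mm high, its flat top a platform in a 4 mm high rim (38 mm clear). Point: centre of the head, 18 mm above its underside and 18 mm below the platform; z up. Hung, the head rests on the bars, foot below; touching carriers stand 48 mm apart
- carrier_4_head (a point): loose round carrier, 76 mm high, 0.12 kg (3 or 4 present, all alike): steel foot disc 48 mm wide, 8 mm thick; stem 10 mm wide, 28 mm long; white head 44 mm wide, 36 mm high, its flat top a platform in a 4 mm high rim (38 mm clear). Point: centre of the head, 18 mm above its underside and 18 mm below the platform; z up. Hung, the head rests on the bars, foot below; touching carriers stand 48 mm apart
- vial_a_mid (a point): a screw-cap vial, loose, 31 mm across, 60 mm high (cap narrower than the body; the body is about 50 mm high), standing on the worktop; the point is its centre, 30 mm above its underside; z is up
- vial_b_mid (a point): a screw-cap vial, loose, 28 mm across, 62 mm high (cap narrower than the body; the body is about 52 mm high), standing on the worktop; the point is its centre, 31 mm above its underside; z is up
- vial_c_mid (a point): a screw-cap vial, loose, 30 mm across, 65 mm high (cap narrower than the body; the body is about 55 mm high), standing on the worktop; the point is its centre, 32.5 mm above its underside; z is up
- vial_d_mid (a point): a screw-cap vial, loose, 31 mm across, 70 mm high (cap narrower than the body; the body is about 60 mm high), standing on the worktop; the point is its centre, 35 mm above its underside; z is up
- vial_e_mid (a point): a screw-cap vial, loose, 30 mm across, 73 mm high (cap narrower than the body; the body is about 63 mm high), standing on the worktop; the point is its centre, 36.5 mm above its underside; z is up
- dropper_a_mid (a point): a dropper bottle with a black rubber bulb, 29 mm across, 100 mm high, not part of the job, loose; the point is its centre, 50 mm above its underside

How it is judged:
By the outcome, as a careful person would: the job done as asked, in the order asked, and still so for the second after the job is handed in, with the robot touching nothing.
Of carrier_1, carrier_2, carrier_3, carrier_4 only 3 to 4 are there at a start; the rules pass over those that are not, and their reading is None.
At some moment in a run one of carrier_1, carrier_2, carrier_3, carrier_4 may be knocked a few centimetres aside while the robot is not near it.
It also fails if it takes over 210 s, if anything falls off the work surface, if the arm or the gripper's body presses on something with over 40 N, if the wrist force passes 120 N, or if a joint passes its speed limit or range.

## Working session

There is one attempt and no reset: what is moved stays moved. The work goes in short steps, Python scripts to look and compute and a tool call to move; the robot and the scene stay as the last step left them, time stands still between calls to the robot, and variables do not carry over. Pictures are saved under pics/ and viewed, and the job is handed in when it is done.

Besides the shell and the picture viewer there is one more tool, called after "Call:" as name(argument=value, ...), one argument or row to a line, values as JSON. step_arm: Moves the arm, as the interface text tells. Its arguments: {"type":"object","properties":{"motion":{"type":"array","items":{"type":"array","items":{"type":"number"}}},"newtons":{"type":"number"}},"required":["motion"]}

```bash
ls; mkdir -p pics
cat > h.py <<'E'
import numpy as np, cv2
from plant import r, capture, workorder, spotter
from scipy.spatial.transform import Rotation as Ro
def snap(cam,name):
    c=capture(cam); cv2.imwrite(f'pics/{name}.png',cv2.cvtColor(c['image'],cv2.COLOR_RGB2BGR)); return c
def cloud(c):
    z=c['z_map']; v,u=np.mgrid[:z.shape[0],:z.shape[1]]
    P=np.stack([(u-c['cx'])/c['fx']*z,(v-c['cy'])/c['fy']*z,z,np.ones_like(z)],-1)@np.array(c['pose']).T
    P=P[...,:3]; P[z==0]=np.nan; return P
E
python3 - <<'E'
from h import *
s=r.get_state(); print(s)
for cam in('top','scene'):
    c=snap(cam,cam+'0'); print(cam,np.round(c['pose'],3).tolist(),c['fx'])
    for l in('carrier_1_head','vial_a_mid','dropper_a_mid','rail','rail_home','rail_mouth'):
        try: print(l,[(np.round(d['location'],3).tolist(),round(d['p'],2)) for d in spotter.tip_of(cam,l)])
        except Exception as e: print(l,e)
print(r.get_state()['time_s'])
E
```

```text
pics
{'time_s': 0.0, 'joints': array([ 8.29675881e+01,  2.05927808e+01,  6.32928542e-01, -1.98994171e-02,
       -7.01340448e+01, -1.65084926e+01]), 'qd': array([-0.07184726, -0.00039828,  0.02096427,  0.01818935,  0.01398766,
        0.08457716]), 'joint_torque': array([ 6.22399966e-04, -5.82716167e+01,  2.93058211e+01,  6.99704155e+00,
        7.15020869e-03, -1.42699992e-04]), 'tcp_pos': array([0.26942139, 0.6184051 , 0.24460173]), 'eef_rot': array([ 1.79904658e+02, -8.74877916e-03, -2.35476748e+01]), 'contact_force': array([-0.07038164, -0.18146275, -1.20371245]), 'moment': array([-0.0215498 , -0.01408069,  0.00545331]), 'gripper_width': 0.08763219706988341}
top [[-0.038, -0.978, 0.205, 0.204], [-0.999, 0.038, -0.003, 0.005], [-0.005, -0.205, -0.979, 1.643], [0.0, 0.0, 0.0, 1.0]] 488.8345441290565
carrier_1_head [([0.451, 0.31, 0.055], 0.65)]
vial_a_mid [([0.44, -0.233, 0.033], 0.48)]
dropper_a_mid [([0.539, -0.131, 0.049], 0.59)]
rail [([0.613, 0.186, 0.002], 0.6), ([0.439, -0.23, 0.032], 0.42)]
rail_home [([0.616, 0.272, 0.117], 0.67), ([0.449, 0.31, 0.057], 0.6)]
rail_mouth [([0.606, 0.054, 0.12], 0.98)]
scene [[0.62, -0.427, 0.658, -0.165], [-0.785, -0.337, 0.52, -0.576], [-0.001, -0.839, -0.544, 0.678], [0.0, 0.0, 0.0, 1.0]] 359.1283946826639
carrier_1_head [([0.45, 0.308, 0.052], 0.84)]
vial_a_mid [([0.44, -0.228, 0.033], 0.68)]
dropper_a_mid [([0.536, -0.125, 0.048], 0.59)]
rail [([0.611, 0.184, 0.001], 0.58)]
rail_home [([0.62, 0.275, 0.122], 0.96)]
rail_mouth [([0.606, 0.061, 0.123], 0.57)]
0.7
```

View pics/top0.png

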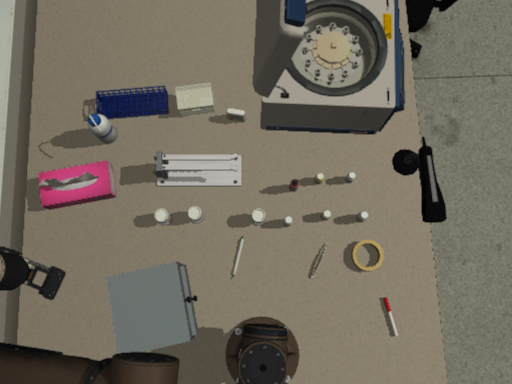

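View pics/scene0.png

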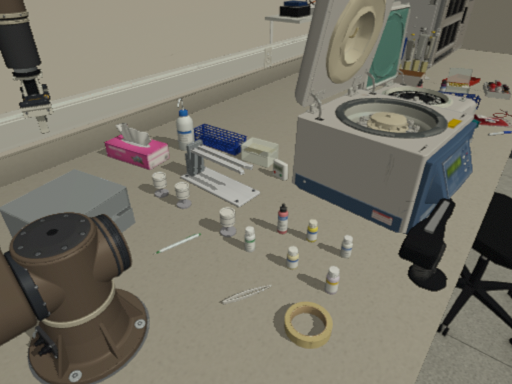

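```bash
cat >> h.py <<'E'
def mean2(c,zr,box):
    P=cloud(c); x,y,z=P[...,0],P[...,1],P[...,2]
    m=(z>zr[0])&(z<zr[1])&(x>box[0])&(x<box[1])&(y>box[2])&(y<box[3])
    n,l,st,ce=cv2.connectedComponentsWithStats(m.astype(np.uint8))
    out=[]
    for i in range(1,n):
        if st[i,4]<6: continue
        q=P[l==i]; zt=np.percentile(q[:,2],90); t=q[q[:,2]>zt-0.006]
        mid=(t[:,:2].max(0)+t[:,:2].min(0))/2
        out.append((np.round(mid,4).tolist(),np.round(t[:,:2].max(0)-t[:,:2].min(0),3).tolist(),round(float(zt),4),len(q),np.round(ce[i]).tolist()))
    return out
E
python3 - <<'E'
from h import *
for cam in('top','scene'):
    c=capture(cam)
    print(cam)
    for o in mean2(c,(0.03,0.13),(0.38,0.7,-0.36,0.42)): print(o)
    P=cloud(c); z=P[...,2]; x,y=P[...,0],P[...,1]
    m=(z>0.113)&(z<0.126)&(x>0.54)&(x<0.69)&(y>0.02)&(y<0.31)
    q=P[m]; print(len(q))
    for y0 in np.arange(0.03,0.3,0.015):
        t=q[abs(q[:,1]-y0)<0.0075]
        if len(t): print(round(y0,3),len(t),np.round(np.sort(t[:,0]),3).tolist())
    im=cv2.cvtColor(c['image'],cv2.COLOR_RGB2BGR)
    cr=im[135:240,140:270] if cam=='top' else im[120:250,140:280]
    cv2.imwrite(f'pics/crop_{cam}.png',cv2.resize(cr,None,fx=5,fy=5,interpolation=cv2.INTER_CUBIC))
E
```

```text
top
([0.6129, 0.188], [0.071, 0.257], 0.1249, 1004, [194.0, 163.0])
([0.6415, 0.3295], [0.0, 0.007], 0.0969, 9, [154.0, 158.0])
([0.5642, -0.211], [0.021, 0.02], 0.0675, 68, [319.0, 178.0])
([0.5617, -0.3173], [0.018, 0.02], 0.0662, 66, [350.0, 177.0])
([0.5396, -0.1264], [0.017, 0.017], 0.0929, 82, [294.0, 185.0])
([0.4543, 0.2029], [0.041, 0.041], 0.0787, 163, [194.0, 214.0])
([0.4516, 0.3122], [0.04, 0.043], 0.0783, 177, [162.0, 216.0])
([0.4386, -0.0037], [0.042, 0.039], 0.0784, 161, [258.0, 216.0])
([0.4367, -0.2277], [0.02, 0.023], 0.0615, 72, [325.0, 215.0])
([0.4268, -0.3462], [0.02, 0.023], 0.0731, 82, [362.0, 216.0])
([0.42, -0.0998], [0.02, 0.02], 0.0749, 68, [287.0, 221.0])
802
0.06 22 [0.577, 0.581, 0.582, 0.584, 0.585, 0.587, 0.588, 0.589, 0.592, 0.593, 0.623, 0.623, 0.624, 0.624, 0.625, 0.628, 0.629, 0.63, 0.63, 0.632, 0.634, 0.634]
0.075 41 [0.58, 0.582, 0.582, 0.582, 0.585, 0.585, 0.586, 0.586, 0.586, 0.587, 0.588, 0.588, 0.589, 0.591, 0.591, 0.593, 0.593, 0.594, 0.595, 0.595, 0.596, 0.6, 0.619, 0.62, 0.62, 0.621, 0.622, 0.622, 0.623, 0.624, 0.625, 0.626, 0.628, 0.62
[... 9063 characters left out ...]
2]
0.27 21 [0.588, 0.589, 0.591, 0.591, 0.593, 0.594, 0.595, 0.596, 0.6, 0.604, 0.604, 0.606, 0.625, 0.626, 0.629, 0.631, 0.634, 0.636, 0.636, 0.639, 0.64]
0.285 30 [0.59, 0.59, 0.591, 0.591, 0.591, 0.591, 0.594, 0.595, 0.596, 0.599, 0.6, 0.6, 0.602, 0.603, 0.605, 0.605, 0.623, 0.624, 0.624, 0.625, 0.626, 0.628, 0.629, 0.631, 0.633, 0.633, 0.634, 0.634, 0.636, 0.641]
0.3 47 [0.584, 0.585, 0.585, 0.585, 0.586, 0.587, 0.587, 0.587, 0.588, 0.588, 0.589, 0.591, 0.592, 0.593, 0.593, 0.6, 0.6, 0.602, 0.603, 0.604, 0.605, 0.61, 0.611, 0.612, 0.614, 0.614, 0.615, 0.616, 0.618, 0.618, 0.621, 0.622, 0.623, 0.624, 0.624, 0.626, 0.629, 0.63, 0.632, 0.634, 0.637, 0.638, 0.641, 0.643, 0.645, 0.645, 0.648]
```

```bash
ls pics
```

```text
crop_scene.png
crop_top.png
scene0.png
top0.png
```

View pics/crop_top.png

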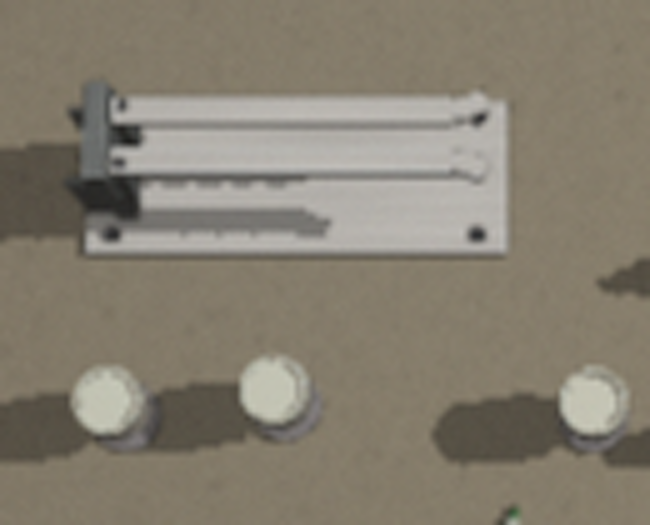

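View pics/crop_scene.png

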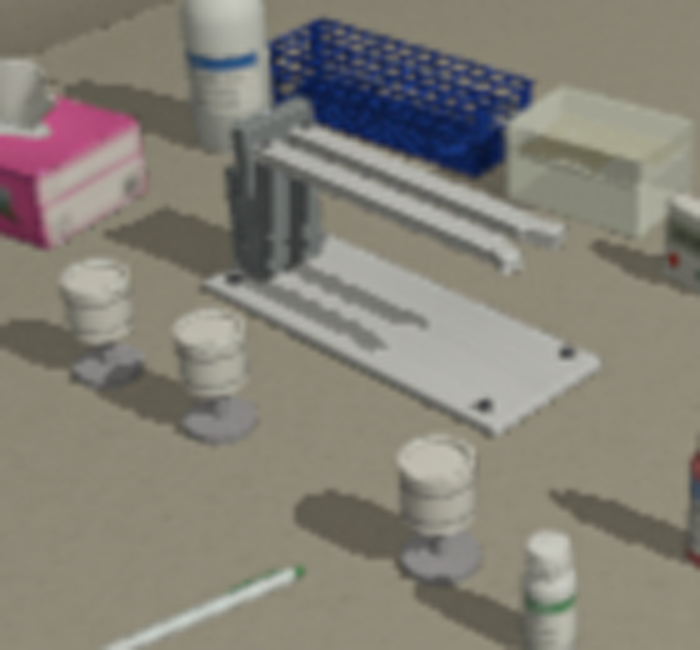

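```bash
cat > rail.py <<'E'
from h import *
for cam in('top','scene'):
    c=capture(cam); P=cloud(c); x,y,z=P[...,0],P[...,1],P[...,2]
    m=(abs(z-(0.1245 if cam=='top' else .1195))<0.005)&(x>0.57)&(x<0.66)&(y>0.085)&(y<0.28)
    q=P[m]; s=np.sign(q[:,0]-(0.6085+0.036*(q[:,1]-0.08)))
    A=np.c_[np.ones(len(q)),q[:,1],s]; k=np.linalg.lstsq(A,q[:,0],rcond=None)[0]
    print(cam,len(q),k,'x at .07,.28:',k[0]+.07*k[1],k[0]+.28*k[1],'yaw',-np.degrees(np.arctan(k[1])),'z',np.median(q[:,2]))
    m=(z>0.07)&(z<0.118)&(x>0.6)&(x<0.63)&(y>0.26)&(y<0.33)
    print('plate low y', np.percentile(y[m],[0,5,25,50]) if m.any() else None)
    m=(z>0.10)&(z<0.14)&(x>0.57)&(x<0.65)
    t=P[m&(z>0.129)]; print('plate top',np.percentile(t[:,1],[2,50,98]),np.percentile(t[:,0],[2,50,98]))
    m=(abs(z-.122)<.006)&(x>.57)&(x<.65)&(y<.1); print('tips y',np.percentile(y[m],[0,1,3]))
    for l in ('rail_home','rail_mouth'):
        print(l,[(np.round(d['location'],3).tolist(),round(d['p'],2)) for d in spotter.tip_of(cam,l)])
E
python3 rail.py
```

```text
top 411 [0.60402335 0.0408834  0.01707412] x at .07,.28: 0.6068851834925932 0.6154706972866564 yaw -2.3411424275234145 z 0.12244193895560462
plate low y [0.26058536 0.26342898 0.27549294 0.28964705]
plate top [-0.5186176   0.3058722   0.76653253] [0.57119166 0.60816811 0.64764396]
tips y [-0.52430867 -0.52184727 -0.51580419]
rail_home [([0.615, 0.276, 0.121], 0.64)]
rail_mouth [([0.602, 0.058, 0.12], 0.93)]
scene 366 [0.6033668  0.03764976 0.0170384 ] x at .07,.28: 0.6060022803096057 0.613908728894745 yaw -2.1561536700751405 z 0.11831328914619538
plate low y [0.26155014 0.2656492  0.28337561 0.29540826]
plate top [0.29426735 0.31096131 0.7655494 ] [0.57065673 0.60899457 0.64478648]
tips y [0.05203963 0.05216983 0.05397531]
rail_home [([0.62, 0.273, 0.122], 0.67)]
rail_mouth [([0.606, 0.058, 0.123], 0.79), ([0.538, -0.128, 0.047], 0.46), ([0.439, -0.229, 0.03], 0.22)]
```

Call:
step_arm(
  motion=[
    [0.087, 0, 0, 0, 0.17],
    [0.087, 0, 0, 0, 0.34],
    [0.087, 0, 0, 0, 0.51],
    [0.087, 0, 0, 0, 0.68],
    [0.087, 0, 0, 0, 0.85],
  ],
)

```text
time_s: 1.72
tcp_pos: [0.2696, 0.6188, 0.2455]
eef_rot: [180.0, -0.0, -72.6]
contact_force: [1.4, 0.4, 0.5]
gripper_width: 0.087
```

Call:
step_arm(
  motion=[
    [0.087, 0, 0, 0, 0.17],
    [0.087, 0, 0, 0, 0.347],
    [0.087, 0, 0, 0, 0.347],
  ],
)

```text
time_s: 2.1
tcp_pos: [0.2696, 0.6188, 0.2455]
eef_rot: [-180.0, 0.0, -92.1]
contact_force: [0.6, 0.8, -0.1]
gripper_width: 0.0869
```

```bash
cat >> h.py <<'E'
import sys
def delta(tx,ty,tz,yaw=None):
    s=r.get_state(); p=s['tcp_pos']; R=Ro.from_euler('xyz',s['eef_rot'],degrees=True).as_matrix()
    print('t',round(s['time_s'],2),'at',np.round(p,4),'rot',np.round(s['eef_rot'],2),'dtool',np.round(R.T@(np.array([tx,ty,tz])-p),4))
E
python3 - <<'E'
from h import *
c=capture('scene'); P=cloud(c); x,y,z=P[...,0],P[...,1],P[...,2]
m=(x>0.05)&(x<0.4)&(y>0.15)&(y<0.45)&(z>0.04)
q=P[m]; print(np.percentile(q,[1,50,99],axis=0))
for o in mean2(c,(0.03,0.13),(0.38,0.5,-0.06,0.42)): print(o)
delta(.451,.309,.2455)
E
```

```text
[[0.05348207 0.22768061 0.04608439]
 [0.18775005 0.31543051 0.12914338]
 [0.29287    0.44356892 0.13167028]]
([0.4506, 0.3078], [0.041, 0.047], 0.0736, 204, [159.0, 180.0])
([0.4528, 0.1988], [0.044, 0.044], 0.0738, 220, [182.0, 190.0])
([0.4377, -0.0091], [0.046, 0.044], 0.0739, 273, [227.0, 217.0])
t 2.15 at [0.2696 0.6188 0.2455] rot [-180.     -0.    -91.89] dtool [ 3.036e-01 -1.916e-01  1.000e-04]
```

Call:
step_arm(
  motion=[
    [0.087, 0.05, -0.03, 0, 0],
    [0.087, 0.1, -0.064, 0, 0],
    [0.087, 0.15, -0.096, 0, 0],
    [0.087, 0.2, -0.128, 0, 0],
    [0.087, 0.25, -0.16, 0, 0],
  ],
)

```text
time_s: 2.78
tcp_pos: [0.4209, 0.3614, 0.2459]
eef_rot: [-180.0, 0.0, -91.8]
contact_force: [0.3, 0.9, 0.1]
gripper_width: 0.0869
```

Call:
step_arm(
  motion=[
    [0.087, 0.051, -0.032, 0, 0.005],
    [0.087, 0.051, -0.032, 0.06, 0.005],
    [0.087, 0.051, -0.032, 0.11, 0.005],
    [0.087, 0.051, -0.032, 0.11, 0.005],
  ],
)

```text
time_s: 3.28
tcp_pos: [0.4488, 0.3087, 0.1326]
eef_rot: [179.8, -0.3, -92.3]
contact_force: [0.0, -0.7, 1.0]
gripper_width: 0.0869
```

Run:
```python
from h import *
delta(.451,.309,.064)
for n in('top','scene'):
    c=snap(n,n+'1'); im=cv2.cvtColor(c['image'],cv2.COLOR_RGB2BGR)
    cr=im[180:260,130:230] if n=='top' else im[130:230,110:230]
    cv2.imwrite(f'pics/crop1_{n}.png',cv2.resize(cr,None,fx=4,fy=4))
```

```text
t 3.27 at [0.4488 0.3087 0.1326] rot [179.75  -0.33 -92.27] dtool [-0.0008 -0.0024  0.0686]
```

View pics/crop1_scene.png

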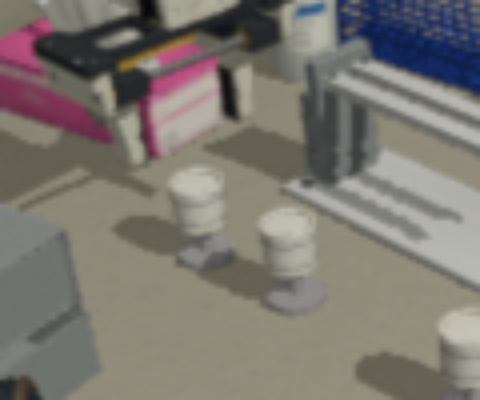

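Call:
step_arm(
  motion=[
    [0.087, 0, -0.002, 0.03, 0],
    [0.087, 0, -0.002, 0.055, 0],
    [0.087, 0, -0.002, 0.069, 0],
    [0.087, 0, -0.002, 0.069, 0],
  ],
)

```text
time_s: 3.88
tcp_pos: [0.4526, 0.3114, 0.0673]
eef_rot: [-180.0, 0.0, -92.3]
contact_force: [0.5, -0.7, 0.7]
gripper_width: 0.087
```

Call:
step_arm(
  motion=[
    [0.04, 0, 0, 0, 0],
    [0.04, 0, 0, 0, 0],
    [0.04, 0, 0, 0, 0],
    [0.04, 0, 0, 0, 0],
  ],
  newtons=20,
)

```text
time_s: 4.38
tcp_pos: [0.4524, 0.3109, 0.0668]
eef_rot: [-180.0, 0.0, -92.4]
contact_force: [-1.1, -0.1, 0.2]
gripper_width: 0.0525
```

Call:
step_arm(
  motion=[
    [0.03, 0, 0, 0, 0],
    [0.03, 0, 0, 0, 0],
    [0.03, 0, 0, 0, 0],
    [0.03, 0, 0, 0, 0],
  ],
  newtons=25,
)

```text
time_s: 4.88
tcp_pos: [0.4523, 0.3108, 0.0666]
eef_rot: [180.0, -0.0, -92.4]
contact_force: [-1.1, -0.7, 1.8]
gripper_width: 0.0435
```

Call:
step_arm(
  motion=[
    [0.03, 0, 0, -0.03, 0],
    [0.03, 0, 0, -0.075, 0],
    [0.03, 0, 0, -0.12, 0],
    [0.03, 0.04, 0, -0.12, 0],
    [0.03, 0.09, 0, -0.12, 0],
  ],
)

```text
time_s: 5.5
tcp_pos: [0.4483, 0.2205, 0.1867]
eef_rot: [-180.0, 0.0, -92.3]
contact_force: [0.2, -0.1, -1.6]
gripper_width: 0.0437
```

Call:
step_arm(
  motion=[
    [0.03, 0.05, 0, 0, 0],
    [0.03, 0.1, 0, 0, 0],
    [0.03, 0.15, 0, 0, 0],
    [0.03, 0.2, -0.03, 0, 0],
    [0.03, 0.22, -0.07, 0, 0],
  ],
)

```text
time_s: 6.12
tcp_pos: [0.509, -0.0041, 0.1869]
eef_rot: [-180.0, 0.0, -92.5]
contact_force: [0.5, 1.7, -0.4]
gripper_width: 0.0435
```

Run:
```python
from h import *
delta(.604,.0,.157)
```

```text
t 6.12 at [ 0.509  -0.0041  0.1869] rot [-1.7998e+02  3.0000e-02 -9.2480e+01] dtool [-0.0082 -0.0948  0.03  ]
```

Call:
step_arm(
  motion=[
    [0.03, 0, -0.05, 0, -0.004],
    [0.03, 0, -0.0945, 0, -0.004],
    [0.03, 0, -0.0945, 0.03, -0.004],
    [0.03, 0, -0.0945, 0.03, -0.004],
    [0.03, 0, -0.0945, 0.03, -0.004],
  ],
)

```text
time_s: 6.75
tcp_pos: [0.6035, -0.0058, 0.1572]
eef_rot: [-180.0, -0.0, -92.2]
contact_force: [0.3, -0.5, -0.6]
gripper_width: 0.0435
```

```bash
cat > look.py <<'E'
from h import *
tag=sys.argv[1]
delta(.604,.0,.157)
for n,(a,b,cc,d) in {'top':(140,215,150,270),'scene':(110,240,170,300)}.items():
    c=snap(n,n+tag); im=cv2.cvtColor(c['image'],cv2.COLOR_RGB2BGR)
    cv2.imwrite(f'pics/c{tag}_{n}.png',cv2.resize(im[a:b,cc:d],None,fx=5,fy=5,interpolation=cv2.INTER_CUBIC)[:600,:800])
    print(n,[(np.round(q['location'],4).tolist(),round(q['p'],2)) for q in spotter.tip_of(n,'carrier_1_head')])
    P=cloud(c);x,y,z=P[...,0],P[...,1],P[...,2]
    m=(z>.125)&(z<.17)&(x>.56)&(x<.65)&(y>-.05)&(y<.06)
    w=m&(c['image'].min(-1)>150)&(c['image'].max(-1)-c['image'].min(-1)<50)
    q=P[w]
    if len(q): print('white',len(q),q.min(0),q.max(0),np.median(q,0))
E
python3 look.py 2
```

```text
t 6.75 at [ 0.6035 -0.0058  0.1572] rot [-1.800e+02 -2.000e-02 -9.215e+01] dtool [-0.0058 -0.0002  0.0002]
top [([0.6042, -0.0075, 0.1428], 0.46)]
white 16 [ 0.59544512 -0.01630374  0.15386288] [0.60110795 0.00887574 0.16780386] [ 0.59948508 -0.00368157  0.16365993]
scene [([0.6044, -0.0103, 0.1447], 0.75)]
white 89 [ 0.58765991 -0.03348864  0.12884471] [0.64088354 0.00533513 0.16715642] [ 0.59873368 -0.02535377  0.16136032]
```

View pics/c2_scene.png

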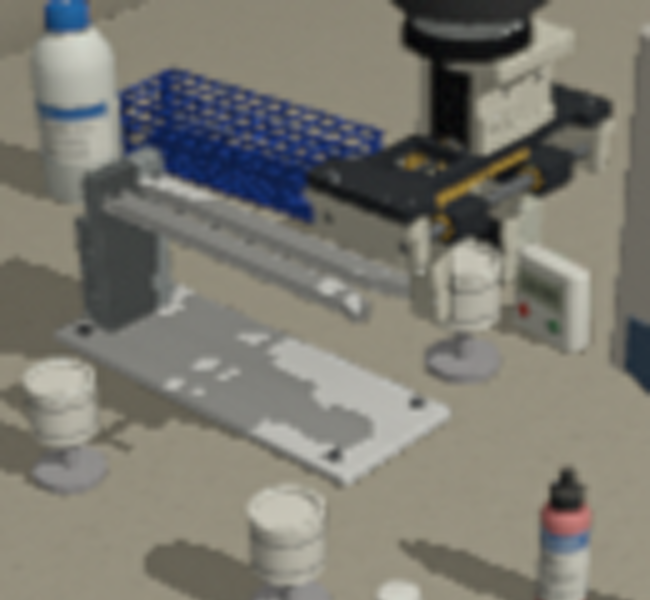

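View pics/c2_top.png

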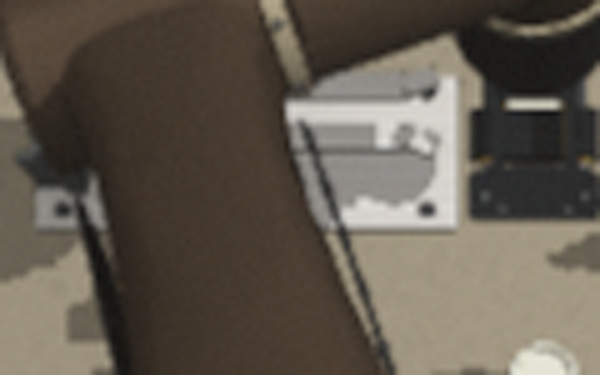

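Call:
step_arm(
  motion=[
    [0.03, -0.03, 0, 0.002, 0],
    [0.03, -0.06, 0, 0.002, 0],
    [0.03, -0.09, 0, 0.002, 0],
    [0.03, -0.11, 0, 0.002, 0],
    [0.03, -0.11, 0, 0.002, 0],
  ],
)

```text
time_s: 7.58
tcp_pos: [0.6079, 0.1054, 0.155]
eef_rot: [-180.0, 0.0, -92.1]
contact_force: [-0.3, 0.4, -0.9]
gripper_width: 0.0435
```

```bash
python3 look.py 3
```

```text
t 7.58 at [0.6079 0.1054 0.155 ] rot [-1.7996e+02  2.0000e-02 -9.2070e+01] dtool [ 1.055e-01  1.000e-04 -2.000e-03]
top [([0.4222, -0.1043, 0.0374], 0.69)]
scene [([0.6085, 0.1012, 0.1437], 0.45)]
```

View pics/c3_scene.png

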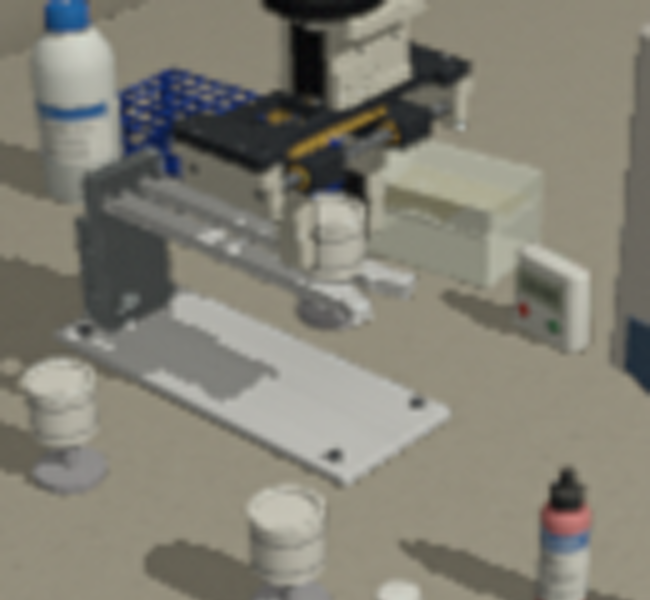

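Call:
step_arm(
  motion=[
    [0.03, -0.04, 0, 0, 0],
    [0.03, -0.08, 0, 0, 0],
    [0.03, -0.12, 0, 0, 0],
    [0.03, -0.15, 0, 0, 0],
    [0.03, -0.15, 0, 0, 0],
  ],
)

```text
time_s: 8.4
tcp_pos: [0.6136, 0.2555, 0.1542]
eef_rot: [180.0, -0.0, -92.1]
contact_force: [0.1, -1.6, -2.2]
gripper_width: 0.0438
```

Call:
step_arm(
  motion=[
    [0.03, -0.005, 0, 0, 0],
    [0.03, -0.01, 0, 0, 0],
    [0.03, -0.01, 0, 0, 0],
  ],
)

```text
time_s: 8.78
tcp_pos: [0.614, 0.2638, 0.1546]
eef_rot: [-180.0, 0.0, -92.2]
contact_force: [0.4, 0.2, -1.0]
gripper_width: 0.0439
```

Call:
step_arm(
  motion=[
    [0.03, -0.002, 0, 0, 0],
    [0.03, -0.004, 0, 0, 0],
    [0.03, -0.004, 0, 0, 0],
  ],
)

```text
time_s: 9.15
tcp_pos: [0.614, 0.2681, 0.1546]
eef_rot: [-180.0, 0.0, -92.2]
contact_force: [-1.1, 0.2, -0.8]
gripper_width: 0.0434
```

Call:
step_arm(
  motion=[
    [0.03, -0.001, 0, 0, 0],
    [0.03, -0.002, 0, 0, 0],
    [0.03, -0.003, 0, 0, 0],
    [0.03, -0.003, 0, 0, 0],
  ],
)

```text
time_s: 9.65
tcp_pos: [0.6141, 0.2711, 0.1545]
eef_rot: [180.0, -0.0, -92.2]
contact_force: [0.0, -0.2, -1.0]
gripper_width: 0.0436
```

Call:
step_arm(
  motion=[
    [0.03, -0.001, 0, 0, 0],
    [0.03, -0.002, 0, 0, 0],
    [0.03, -0.002, 0, 0, 0],
  ],
)

```text
time_s: 10.02
tcp_pos: [0.6142, 0.2731, 0.1546]
eef_rot: [180.0, -0.0, -92.2]
contact_force: [0.1, 0.9, -1.0]
gripper_width: 0.0435
```

Call:
step_arm(
  motion=[
    [0.03, -0.001, 0, 0, 0],
    [0.03, -0.002, 0, 0, 0],
    [0.03, -0.002, 0, 0, 0],
  ],
)

```text
time_s: 10.4
tcp_pos: [0.6143, 0.2751, 0.1545]
eef_rot: [180.0, 0.0, -92.2]
contact_force: [0.4, -0.5, -1.1]
gripper_width: 0.0437
```

Call:
step_arm(
  motion=[
    [0.03, -0.001, 0, 0, 0],
    [0.03, -0.002, 0, 0, 0],
    [0.03, -0.002, 0, 0, 0],
  ],
)

```text
time_s: 10.78
tcp_pos: [0.6144, 0.2765, 0.1547]
eef_rot: [180.0, -0.0, -92.2]
contact_force: [0.1, -2.4, -0.0]
gripper_width: 0.0437
```

Call:
step_arm(
  motion=[
    [0.03, -0.001, 0, 0, 0],
    [0.03, -0.0015, 0, 0, 0],
    [0.03, -0.0015, 0, 0, 0],
  ],
)

```text
time_s: 11.15
tcp_pos: [0.6143, 0.2778, 0.1546]
eef_rot: [180.0, -0.1, -92.2]
contact_force: [-1.3, -3.6, 1.0]
gripper_width: 0.0434
```

Call:
step_arm(
  motion=[
    [0.03, 0, 0, 0.002, 0],
    [0.03, 0, 0, 0.003, 0],
    [0.03, 0, 0, 0.003, 0],
  ],
)

```text
time_s: 11.52
tcp_pos: [0.6143, 0.2779, 0.1515]
eef_rot: [180.0, -0.1, -92.2]
contact_force: [-0.1, -4.7, -0.2]
gripper_width: 0.0436
```

Call:
step_arm(
  motion=[
    [0.03, 0.0005, 0, 0.001, 0],
    [0.03, 0.0005, 0, 0.0015, 0],
    [0.03, 0.0005, 0, 0.0015, 0],
  ],
)

```text
time_s: 11.9
tcp_pos: [0.6144, 0.2777, 0.1508]
eef_rot: [-180.0, -0.0, -92.2]
contact_force: [-2.4, -5.7, 4.7]
gripper_width: 0.0437
```

Call:
step_arm(
  motion=[
    [0.075, 0, 0, 0, 0],
    [0.075, 0, 0, 0, 0],
    [0.075, 0, 0, 0, 0],
    [0.075, 0, 0, -0.02, 0],
    [0.075, 0, 0, -0.07, 0],
  ],
)

```text
time_s: 12.52
tcp_pos: [0.6131, 0.2776, 0.2179]
eef_rot: [179.7, -0.2, -92.2]
contact_force: [1.0, 1.1, -0.6]
gripper_width: 0.0746
```

Call:
step_arm(
  motion=[
    [0.087, 0, 0.03, -0.02, 0],
    [0.087, 0, 0.06, -0.02, 0],
    [0.087, 0, 0.1, -0.02, 0],
    [0.087, 0, 0.15, -0.02, 0],
    [0.087, 0, 0.15, -0.02, 0],
  ],
)

```text
time_s: 13.15
tcp_pos: [0.4622, 0.2839, 0.2409]
eef_rot: [-180.0, 0.1, -92.0]
contact_force: [1.5, 0.7, 0.6]
gripper_width: 0.0871
```

```bash
sed -i 's/^    m=(z>.125.*$/    for o in mean2(c,(0.045,0.1),(0.38,0.57,-0.06,0.42)): print(o)\n    continue/' look.py; python3 look.py 4
```

```text
t 13.15 at [0.4622 0.2839 0.2409] rot [-1.7998e+02  9.0000e-02 -9.2050e+01] dtool [ 0.2788 -0.1519  0.0834]
top [([0.6134, 0.278, 0.1372], 0.48), ([0.4241, -0.1055, 0.0379], 0.39)]
([0.4541, 0.2033], [0.04, 0.04], 0.0787, 162, [194.0, 214.0])
([0.4384, -0.0036], [0.043, 0.039], 0.0775, 156, [258.0, 216.0])
scene []
([0.4535, 0.1978], [0.045, 0.044], 0.0744, 187, [182.0, 189.0])
([0.4375, -0.0082], [0.045, 0.044], 0.0748, 231, [227.0, 215.0])
```

View pics/c4_scene.png

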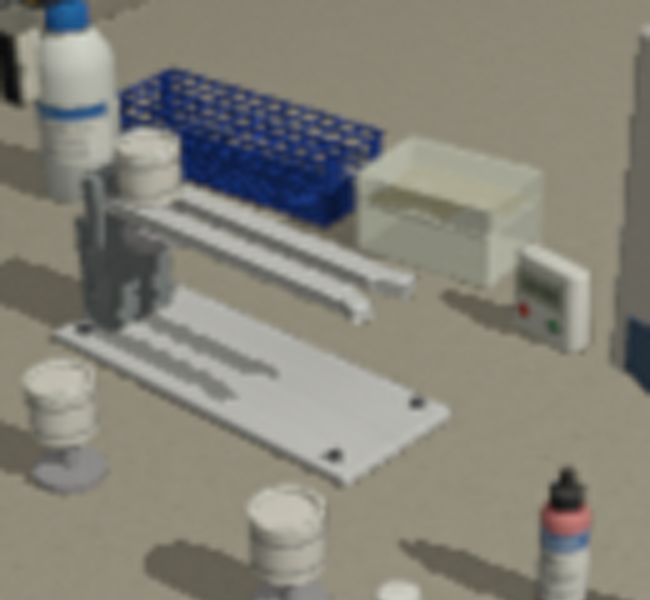

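Call:
step_arm(
  motion=[
    [0.087, 0.042, 0.005, 0, 0],
    [0.087, 0.084, 0.005, 0, 0.003],
    [0.087, 0.084, 0.005, 0.05, 0.003],
    [0.087, 0.084, 0.005, 0.1, 0.003],
    [0.087, 0.084, 0.005, 0.12, 0.003],
  ],
)

```text
time_s: 13.98
tcp_pos: [0.4559, 0.1985, 0.117]
eef_rot: [179.8, -0.2, -92.5]
contact_force: [0.2, 0.5, 0.7]
gripper_width: 0.0869
```

```bash
cat > car.py <<'E'
from h import *
for n in('top','scene'):
    c=capture(n)
    print(n,[(o[0],o[2],o[3]) for o in mean2(c,(0.045,0.1),(0.38,0.57,-0.07,0.42))])
delta(*map(float,sys.argv[1:4]))
E
python3 car.py .4538 .2005 .064
```

```text
top [([0.4377, -0.0036], 0.0778, 153), ([0.4425, 0.2098], 0.0782, 32), ([0.4423, 0.1906], 0.0762, 6)]
scene [([0.5063, 0.1912], 0.0997, 10), ([0.4531, 0.197], 0.0745, 187), ([0.4383, -0.0084], 0.0742, 229)]
t 14.07 at [0.4559 0.1986 0.1174] rot [179.78  -0.22 -92.44] dtool [-0.002   0.0019  0.0534]
```

Call:
step_arm(
  motion=[
    [0.087, -0.002, 0.002, 0.03, -0.002],
    [0.087, -0.002, 0.002, 0.053, -0.002],
    [0.06, -0.002, 0.002, 0.053, -0.002],
    [0.06, -0.002, 0.002, 0.053, -0.002],
    [0.06, -0.002, 0.002, 0.053, -0.002],
  ],
)

```text
time_s: 14.7
tcp_pos: [0.4552, 0.2026, 0.0683]
eef_rot: [-179.9, 0.1, -92.2]
contact_force: [0.1, 0.5, 0.2]
gripper_width: 0.0633
```

Call:
step_arm(
  motion=[
    [0.03, 0, 0, 0, 0],
    [0.03, 0, 0, 0, 0],
    [0.03, 0, 0, 0, 0],
    [0.03, 0, 0, 0, 0],
    [0.03, 0, 0, 0, 0],
  ],
  newtons=25,
)

```text
time_s: 15.32
tcp_pos: [0.4545, 0.2022, 0.0674]
eef_rot: [-180.0, 0.0, -92.2]
contact_force: [-2.1, -0.8, 5.5]
gripper_width: 0.0434
```

Call:
step_arm(
  motion=[
    [0.03, 0, 0, -0.03, 0],
    [0.03, 0, 0, -0.075, 0],
    [0.03, 0, 0, -0.12, 0],
    [0.03, 0.04, 0, -0.12, 0],
    [0.03, 0.09, 0, -0.12, 0],
  ],
)

```text
time_s: 15.95
tcp_pos: [0.4508, 0.1117, 0.1873]
eef_rot: [-180.0, 0.0, -92.1]
contact_force: [1.9, -1.3, -1.7]
gripper_width: 0.0436
```

Call:
step_arm(
  motion=[
    [0.03, 0.05, 0, 0, 0],
    [0.03, 0.1, -0.02, 0, 0],
    [0.03, 0.115, -0.06, 0, 0],
    [0.03, 0.115, -0.1, 0, 0],
    [0.03, 0.115, -0.14, 0, 0],
  ],
)

```text
time_s: 16.58
tcp_pos: [0.5872, -0.009, 0.1865]
eef_rot: [180.0, -0.0, -92.3]
contact_force: [-0.6, 1.2, -1.7]
gripper_width: 0.0435
```

Run:
```python
from h import *
delta(.6035,-.003,.156)
```

```text
t 16.57 at [ 0.5872 -0.009   0.1865] rot [179.96  -0.   -92.29] dtool [-0.0066 -0.016   0.0305]
```

Call:
step_arm(
  motion=[
    [0.03, 0, -0.016, 0.015, -0.001],
    [0.03, 0, -0.016, 0.03, -0.001],
    [0.03, 0, -0.016, 0.03, -0.001],
    [0.03, 0, -0.016, 0.03, -0.001],
  ],
)

```text
time_s: 17.08
tcp_pos: [0.6018, -0.0088, 0.1575]
eef_rot: [-180.0, -0.0, -92.2]
contact_force: [-0.5, 0.9, -1.3]
gripper_width: 0.0435
```

```bash
python3 look.py 5
```

```text
t 17.07 at [ 0.6018 -0.0088  0.1575] rot [-179.99   -0.    -92.15] dtool [-0.0089 -0.0018  0.0005]
top []
([0.4384, -0.0036], [0.043, 0.039], 0.0785, 155, [258.0, 216.0])
scene [([0.6139, 0.2742, 0.1367], 0.69)]
([0.4384, -0.0088], [0.045, 0.044], 0.0745, 236, [227.0, 216.0])
```

View pics/c5_scene.png

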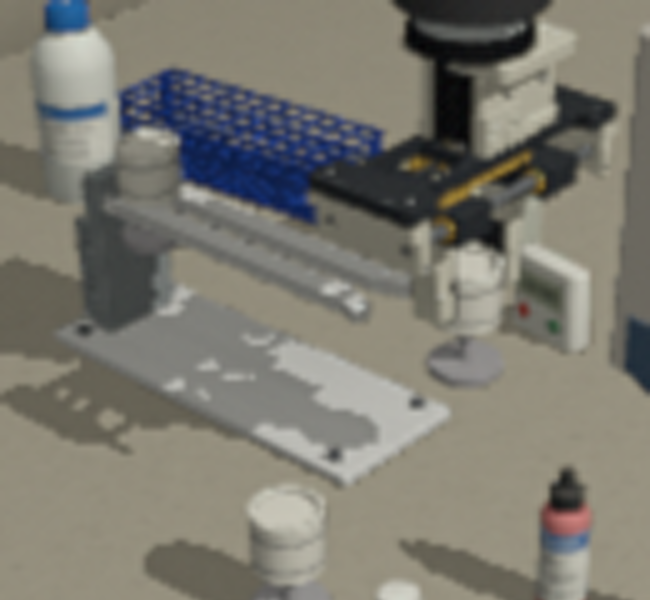

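Call:
step_arm(
  motion=[
    [0.03, -0.03, -0.0016, 0.002, 0],
    [0.03, -0.06, -0.0016, 0.002, 0],
    [0.03, -0.09, -0.0016, 0.002, 0],
    [0.03, -0.115, -0.0016, 0.002, 0],
    [0.03, -0.115, -0.0016, 0.002, 0],
  ],
)

```text
time_s: 17.9
tcp_pos: [0.6085, 0.1077, 0.1554]
eef_rot: [-180.0, 0.0, -92.1]
contact_force: [0.0, -0.4, -1.8]
gripper_width: 0.0434
```

Call:
step_arm(
  motion=[
    [0.03, -0.03, 0, 0, 0],
    [0.03, -0.06, 0, 0, 0],
    [0.03, -0.09, 0, 0, 0],
    [0.03, -0.11, 0, 0, 0],
    [0.03, -0.11, 0, 0, 0],
  ],
)

```text
time_s: 18.52
tcp_pos: [0.6125, 0.2168, 0.1549]
eef_rot: [180.0, -0.0, -92.1]
contact_force: [0.8, -0.8, -0.9]
gripper_width: 0.0436
```

Call:
step_arm(
  motion=[
    [0.03, -0.002, 0, 0.002, 0],
    [0.03, -0.004, 0, 0.002, 0],
    [0.03, -0.006, 0, 0.002, 0],
    [0.03, -0.006, 0, 0.002, 0],
  ],
)

```text
time_s: 19.02
tcp_pos: [0.6128, 0.2217, 0.1532]
eef_rot: [-180.0, 0.0, -92.2]
contact_force: [0.6, -0.7, -2.0]
gripper_width: 0.0433
```

Call:
step_arm(
  motion=[
    [0.03, -0.001, 0, 0, 0],
    [0.03, -0.002, 0, 0, 0],
    [0.03, -0.003, 0, 0, 0],
    [0.03, -0.003, 0, 0, 0],
  ],
)

```text
time_s: 19.52
tcp_pos: [0.6128, 0.225, 0.153]
eef_rot: [180.0, 0.0, -92.2]
contact_force: [-0.4, 0.6, -0.5]
gripper_width: 0.0437
```

Call:
step_arm(
  motion=[
    [0.03, -0.001, 0, 0, 0],
    [0.03, -0.002, 0, 0, 0],
    [0.03, -0.002, 0, 0, 0],
  ],
)

```text
time_s: 19.9
tcp_pos: [0.6129, 0.227, 0.1531]
eef_rot: [-180.0, 0.0, -92.2]
contact_force: [0.2, -0.2, -2.1]
gripper_width: 0.0435
```

Call:
step_arm(
  motion=[
    [0.03, -0.001, 0, 0, 0],
    [0.03, -0.0015, 0, 0, 0],
    [0.03, -0.0015, 0, 0, 0],
  ],
)

```text
time_s: 20.27
tcp_pos: [0.6129, 0.2281, 0.153]
eef_rot: [180.0, -0.0, -92.2]
contact_force: [0.1, -1.6, -0.5]
gripper_width: 0.043
```

Call:
step_arm(
  motion=[
    [0.03, -0.001, 0, 0, 0],
    [0.03, -0.0015, 0, 0, 0],
    [0.03, -0.0015, 0, 0, 0],
  ],
)

```text
time_s: 20.65
tcp_pos: [0.6129, 0.2291, 0.1531]
eef_rot: [180.0, -0.1, -92.2]
contact_force: [0.5, -4.0, 0.7]
gripper_width: 0.0437
```

Call:
step_arm(
  motion=[
    [0.03, -0.001, 0, 0, 0],
    [0.03, -0.001, 0, 0, 0],
    [0.03, -0.001, 0, 0, 0],
  ],
)

```text
time_s: 21.02
tcp_pos: [0.6129, 0.23, 0.1533]
eef_rot: [180.0, -0.1, -92.2]
contact_force: [0.6, -4.5, 1.1]
gripper_width: 0.0434
```

Call:
step_arm(
  motion=[
    [0.03, 0, 0, 0.001, 0],
    [0.03, 0, 0, 0.002, 0],
    [0.03, 0, 0, 0.002, 0],
  ],
)

```text
time_s: 21.4
tcp_pos: [0.6131, 0.2299, 0.1519]
eef_rot: [-180.0, -0.1, -92.2]
contact_force: [-1.7, -5.5, 5.1]
gripper_width: 0.0432
```

```bash
python3 look.py 6
```

```text
t 21.4 at [0.6131 0.2299 0.1519] rot [-1.7999e+02 -8.0000e-02 -9.2170e+01] dtool [ 0.2301  0.0003 -0.0047]
top [([0.6113, 0.2767, 0.1402], 0.5)]
([0.4377, -0.0036], [0.043, 0.039], 0.0792, 156, [258.0, 216.0])
scene [([0.611, 0.2711, 0.1399], 0.48)]
([0.4379, -0.0086], [0.043, 0.045], 0.0743, 234, [227.0, 216.0])
```

View pics/c6_scene.png

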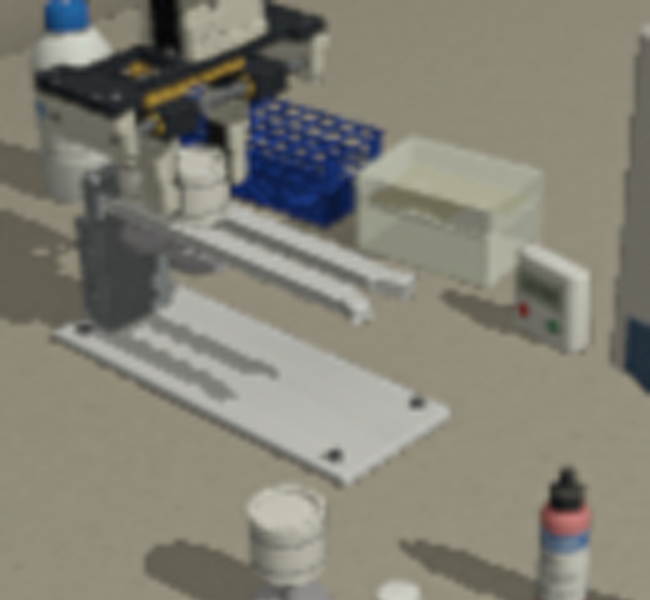

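Call:
step_arm(
  motion=[
    [0.075, 0, 0, 0, 0],
    [0.075, 0, 0, 0, 0],
    [0.075, 0, 0, 0, 0],
    [0.075, 0, 0, -0.02, 0],
    [0.075, 0, 0, -0.07, 0],
  ],
)

```text
time_s: 22.22
tcp_pos: [0.6117, 0.2304, 0.2189]
eef_rot: [179.7, -0.2, -92.2]
contact_force: [0.5, 0.5, 1.0]
gripper_width: 0.0753
```

Call:
step_arm(
  motion=[
    [0.087, 0, 0.03, -0.02, 0],
    [0.087, 0.03, 0.07, -0.02, 0],
    [0.087, 0.07, 0.1, -0.02, 0],
    [0.087, 0.11, 0.13, -0.02, 0],
    [0.087, 0.15, 0.16, -0.02, 0],
  ],
)

```text
time_s: 22.85
tcp_pos: [0.4464, 0.0862, 0.2411]
eef_rot: [-180.0, 0.0, -92.1]
contact_force: [-0.2, -0.8, 1.2]
gripper_width: 0.0868
```

```bash
python3 car.py .438 -.006 .064
```

```text
top [([0.438, -0.0036], 0.0781, 152)]
scene [([0.4381, -0.0089], 0.0749, 236)]
t 22.95 at [0.4445 0.0845 0.2415] rot [-1.800e+02  6.000e-02 -9.226e+01] dtool [0.0909 0.003  0.1774]
```

Call:
step_arm(
  motion=[
    [0.087, 0.045, 0.003, 0, 0],
    [0.087, 0.091, 0.003, 0, 0],
    [0.087, 0.091, 0.003, 0.05, 0],
    [0.087, 0.091, 0.003, 0.1, 0],
    [0.087, 0.091, 0.003, 0.12, 0],
  ],
)

```text
time_s: 23.58
tcp_pos: [0.4398, -0.0042, 0.1187]
eef_rot: [179.8, -0.1, -92.2]
contact_force: [0.6, 0.0, 1.2]
gripper_width: 0.0869
```

```bash
python3 car.py .438 -.006 .064
```

```text
top [([0.4221, -0.0015], 0.0799, 34)]
scene [([0.4372, -0.0084], 0.0741, 234)]
t 23.68 at [ 0.4398 -0.0041  0.119 ] rot [ 1.7977e+02 -9.0000e-02 -9.2190e+01] dtool [0.0019 0.0016 0.0551]
```

Call:
step_arm(
  motion=[
    [0.087, 0.003, 0.002, 0.03, 0],
    [0.087, 0.003, 0.002, 0.055, 0],
    [0.06, 0.003, 0.002, 0.055, 0],
    [0.06, 0.003, 0.002, 0.055, 0],
    [0.06, 0.003, 0.002, 0.055, 0],
  ],
)

```text
time_s: 24.3
tcp_pos: [0.4398, -0.0062, 0.0673]
eef_rot: [-179.9, 0.1, -92.2]
contact_force: [0.9, 0.4, -0.4]
gripper_width: 0.0632
```

Call:
step_arm(
  motion=[
    [0.03, 0, 0, 0, 0],
    [0.03, 0, 0, 0, 0],
    [0.03, 0, 0, 0, 0],
    [0.03, 0, 0, 0, 0],
    [0.03, 0, 0, 0, 0],
  ],
  newtons=25,
)

```text
time_s: 24.92
tcp_pos: [0.439, -0.0067, 0.0664]
eef_rot: [-180.0, 0.0, -92.2]
contact_force: [-2.0, 0.8, 6.7]
gripper_width: 0.043
```

Call:
step_arm(
  motion=[
    [0.03, 0, 0, -0.03, 0],
    [0.03, 0, 0, -0.075, 0],
    [0.03, 0, 0, -0.12, 0],
    [0.03, 0, -0.04, -0.12, 0],
    [0.03, 0, -0.08, -0.12, 0],
  ],
)

```text
time_s: 25.55
tcp_pos: [0.5199, -0.0096, 0.1871]
eef_rot: [-179.9, 0.1, -92.2]
contact_force: [0.8, 0.6, -1.1]
gripper_width: 0.0433
```

Call:
step_arm(
  motion=[
    [0.03, 0, -0.04, 0, 0],
    [0.03, 0, -0.08, 0, 0],
    [0.03, 0, -0.085, 0.02, 0],
    [0.03, 0, -0.085, 0.03, 0],
    [0.03, 0, -0.085, 0.03, 0],
  ],
)

```text
time_s: 26.18
tcp_pos: [0.6026, -0.0132, 0.155]
eef_rot: [179.9, -0.0, -92.2]
contact_force: [-1.2, 0.2, -1.5]
gripper_width: 0.0434
```

```bash
python3 look.py 7
```

```text
t 26.18 at [ 0.6026 -0.0132  0.155 ] rot [ 1.7985e+02 -4.0000e-02 -9.2180e+01] dtool [-0.0132 -0.0009 -0.002 ]
top []
scene [([0.612, 0.2724, 0.1388], 0.46)]
```

View pics/c7_scene.png

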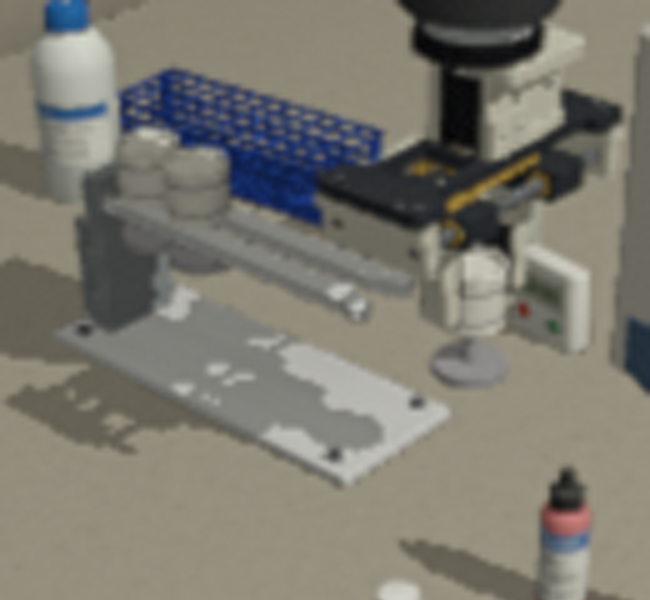

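Call:
step_arm(
  motion=[
    [0.03, -0.03, -0.0007, -0.001, 0],
    [0.03, -0.06, -0.0007, -0.001, 0],
    [0.03, -0.09, -0.0007, -0.001, 0],
    [0.03, -0.115, -0.0007, -0.001, 0],
    [0.03, -0.115, -0.0007, -0.001, 0],
  ],
)

```text
time_s: 27.0
tcp_pos: [0.609, 0.1037, 0.158]
eef_rot: [-179.9, 0.0, -92.0]
contact_force: [0.1, 0.5, -0.7]
gripper_width: 0.0434
```

Call:
step_arm(
  motion=[
    [0.03, -0.03, 0, 0, 0],
    [0.03, -0.055, 0, 0, 0],
    [0.03, -0.066, 0, 0.001, 0],
    [0.03, -0.07, 0, 0.002, 0],
    [0.03, -0.07, 0, 0.002, 0],
  ],
)

```text
time_s: 27.62
tcp_pos: [0.6113, 0.1716, 0.1548]
eef_rot: [180.0, -0.0, -92.2]
contact_force: [-0.3, -0.5, -0.7]
gripper_width: 0.0434
```

Call:
step_arm(
  motion=[
    [0.03, -0.001, 0, 0, 0],
    [0.03, -0.002, 0, 0, 0],
    [0.03, -0.003, 0, 0, 0],
    [0.03, -0.003, 0, 0, 0],
  ],
)

```text
time_s: 28.12
tcp_pos: [0.6116, 0.1748, 0.1551]
eef_rot: [-180.0, 0.0, -92.2]
contact_force: [0.9, 0.1, -1.3]
gripper_width: 0.0437
```

Call:
step_arm(
  motion=[
    [0.03, -0.001, 0.0005, 0.001, 0],
    [0.03, -0.002, 0.0005, 0.002, 0],
    [0.03, -0.003, 0.0005, 0.002, 0],
    [0.03, -0.003, 0.0005, 0.002, 0],
  ],
)

```text
time_s: 28.62
tcp_pos: [0.6112, 0.178, 0.153]
eef_rot: [180.0, -0.0, -92.2]
contact_force: [-0.2, 0.8, -1.4]
gripper_width: 0.0434
```

Call:
step_arm(
  motion=[
    [0.03, -0.001, 0, 0, 0],
    [0.03, -0.002, 0, 0, 0],
    [0.03, -0.002, 0, 0, 0],
  ],
)

```text
time_s: 29.0
tcp_pos: [0.6112, 0.1793, 0.153]
eef_rot: [180.0, -0.1, -92.2]
contact_force: [-0.0, -4.8, -0.4]
gripper_width: 0.0434
```

Call:
step_arm(
  motion=[
    [0.03, -0.001, 0, 0, 0],
    [0.03, -0.0015, 0, 0, 0],
    [0.03, -0.0015, 0, 0, 0],
  ],
)

```text
time_s: 29.38
tcp_pos: [0.6112, 0.1809, 0.1532]
eef_rot: [180.0, -0.0, -92.2]
contact_force: [-1.5, -5.8, 1.1]
gripper_width: 0.0434
```

Call:
step_arm(
  motion=[
    [0.03, 0, 0, 0.001, 0],
    [0.03, 0, 0, 0.002, 0],
    [0.03, 0, 0, 0.0025, 0],
    [0.03, 0, 0, 0.0025, 0],
  ],
)

```text
time_s: 29.88
tcp_pos: [0.6114, 0.1808, 0.151]
eef_rot: [-180.0, -0.0, -92.2]
contact_force: [-0.3, -5.4, 2.4]
gripper_width: 0.0434
```

Call:
step_arm(
  motion=[
    [0.03, 0, 0, 0.0007, 0],
    [0.03, 0, 0, 0.0007, 0],
    [0.075, 0, 0, 0.0007, 0],
    [0.075, 0, 0, 0.0007, 0],
    [0.075, 0, 0, 0.0007, 0],
  ],
)

```text
time_s: 30.5
tcp_pos: [0.6115, 0.1819, 0.1498]
eef_rot: [-180.0, 0.0, -92.2]
contact_force: [-0.8, 0.2, 0.0]
gripper_width: 0.0679
```

Call:
step_arm(
  motion=[
    [0.075, 0, 0, -0.03, 0],
    [0.075, 0, 0, -0.08, 0],
    [0.087, 0.03, 0.03, -0.1, 0],
    [0.087, 0.07, 0.06, -0.1, 0],
    [0.087, 0.12, 0.09, -0.1, 0],
  ],
)

```text
time_s: 31.12
tcp_pos: [0.516, 0.0645, 0.25]
eef_rot: [-180.0, 0.0, -92.1]
contact_force: [0.5, -1.0, -0.9]
gripper_width: 0.0867
```

Call:
step_arm(
  motion=[
    [0.087, 0.05, 0, 0, 0],
    [0.087, 0.1, 0.03, 0, 0],
    [0.087, 0.1, 0.06, 0, 0],
    [0.087, 0.1, 0.06, 0, 0],
  ],
)

```text
time_s: 31.62
tcp_pos: [0.4517, -0.0333, 0.2504]
eef_rot: [-179.9, 0.1, -92.2]
contact_force: [-0.2, -0.4, 0.1]
gripper_width: 0.0872
```

```bash
cat > fin.py <<'E'
from h import *
tag=sys.argv[1]
for n,(a,b,cc,d) in {'top':(135,225,140,270),'scene':(110,240,170,300)}.items():
    c=snap(n,n+tag); im=cv2.cvtColor(c['image'],cv2.COLOR_RGB2BGR)
    cv2.imwrite(f'pics/c{tag}_{n}.png',cv2.resize(im[a:b,cc:d],None,fx=5,fy=5,interpolation=cv2.INTER_CUBIC)[:600,:800])
    for o in mean2(c,(0.135,0.25),(0.56,0.67,0.03,0.30)): print(n,'rail',o)
    for o in mean2(c,(0.03,0.11),(0.38,0.6,-0.4,0.1)): print(n,'bench',o)
delta(.42,-.10,.2)
E
python3 fin.py 8
```

```text
top rail ([0.6122, 0.2297], [0.045, 0.136], 0.1628, 535, [182.0, 160.0])
top bench ([0.5633, -0.2105], [0.022, 0.02], 0.0693, 69, [319.0, 178.0])
top bench ([0.5613, -0.3171], [0.019, 0.021], 0.0671, 64, [350.0, 177.0])
top bench ([0.539, -0.1242], [0.016, 0.013], 0.0969, 62, [294.0, 185.0])
top bench ([0.4366, -0.2277], [0.019, 0.023], 0.0626, 71, [325.0, 215.0])
top bench ([0.4269, -0.3459], [0.02, 0.023], 0.0733, 81, [362.0, 216.0])
top bench ([0.4196, -0.0999], [0.021, 0.02], 0.0764, 66, [287.0, 221.0])
scene rail ([0.6044, 0.2788], [0.025, 0.033], 0.1576, 45, [195.0, 142.0])
scene bench ([0.5847, 0.0697], [0.013, 0.031], 0.1098, 10, [240.0, 173.0])
scene bench ([0.5383, -0.1323], [0.015, 0.019], 0.0871, 188, [283.0, 215.0])
scene bench ([0.5623, -0.2177], [0.024, 0.022], 0.0637, 134, [313.0, 227.0])
scene bench ([0.4195, -0.1052], [0.023, 0.021], 0.0714, 161, [250.0, 235.0])
scene bench ([0.5616, -0.3245], [0.024, 0.021], 0.0608, 135, [347.0, 243.0])
scene bench ([0.4369, -0.2334], [0.026, 0.023], 0.0593, 151, [293.0, 254.0])
scene bench ([0.4276, -0.3515], [0.025, 0.025], 0.0695, 223, [333.0, 276.0])
t 31.73 at [ 0.4535 -0.0325  0.2504] rot [-1.7992e+02  3.0000e-02 -9.2150e+01] dtool [0.0687 0.0311 0.0503]
```

View pics/c8_scene.png

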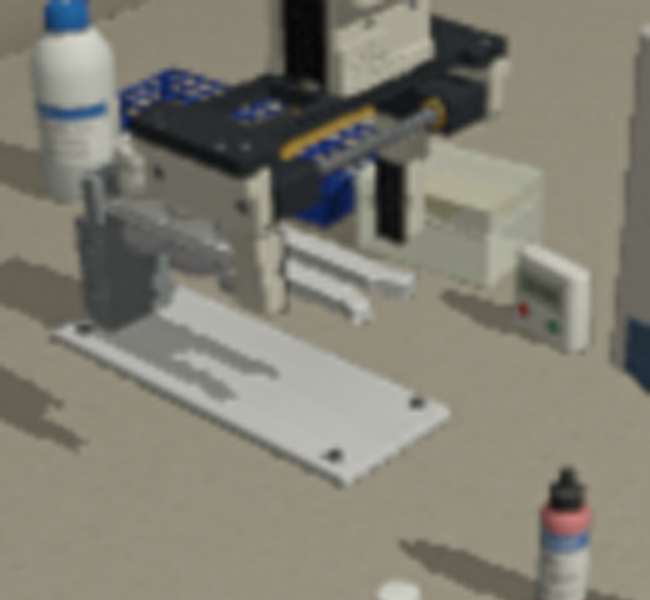

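View pics/c8_top.png

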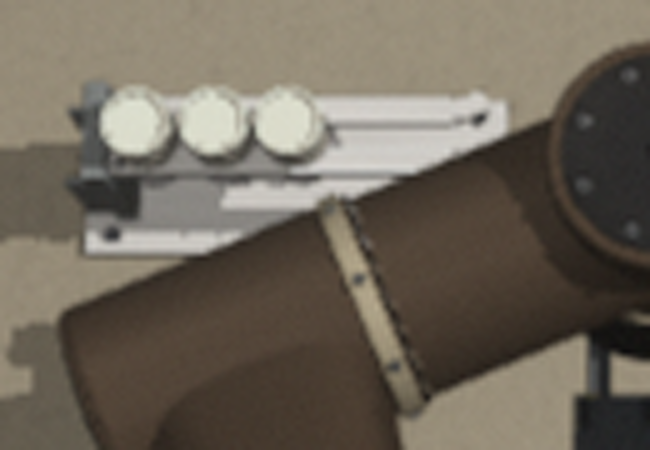

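Call:
step_arm(
  motion=[
    [0.08, 0.045, -0.03, 0, 0],
    [0.08, 0.09, -0.06, 0, 0],
    [0.08, 0.135, -0.09, 0, 0],
    [0.08, 0.1775, -0.1165, 0.03, 0],
    [0.08, 0.1775, -0.1165, 0.09, 0],
  ],
)

```text
time_s: 32.35
tcp_pos: [0.5668, -0.2173, 0.1594]
eef_rot: [-179.7, -0.1, -92.3]
contact_force: [0.6, 1.1, -1.2]
gripper_width: 0.0801
```

Call:
step_arm(
  motion=[
    [0.08, 0, 0, 0.03, 0],
    [0.08, 0, 0, 0.03, 0],
  ],
)

```text
time_s: 32.6
tcp_pos: [0.5619, -0.2143, 0.1266]
eef_rot: [179.7, 0.0, -92.2]
contact_force: [0.1, -1.7, 0.3]
gripper_width: 0.0802
```

```bash
cat > vl.py <<'E'
from h import *
X,Y=float(sys.argv[1]),float(sys.argv[2])
for n in('top','scene'):
    c=snap(n,'v'+n+sys.argv[4]); im=cv2.cvtColor(c['image'],cv2.COLOR_RGB2BGR)
    p=np.linalg.inv(c['pose'])@[X,Y,.05,1]; u=int(c['fx']*p[0]/p[2]+c['cx']); v=int(c['fy']*p[1]/p[2]+c['cy'])
    cv2.imwrite(f'pics/v{n}{sys.argv[4]}.png',cv2.resize(im[max(v-55,0):v+45,max(0,u-50):u+50],None,fx=5,fy=5,interpolation=cv2.INTER_CUBIC))
    print(n,[(o[0],o[2]) for o in mean2(c,(0.03,0.1),(X-.04,X+.04,Y-.04,Y+.04))])
delta(X,Y,float(sys.argv[3]))
E
python3 vl.py .563 -.2143 .038 1
```

```text
top [([0.5619, -0.2172], 0.0686)]
scene [([0.5613, -0.217], 0.0635)]
t 32.7 at [ 0.5641 -0.2145  0.1305] rot [-1.7997e+02 -3.0000e-02 -9.2120e+01] dtool [-0.0002  0.0011  0.0925]
```

View pics/vscene1.png

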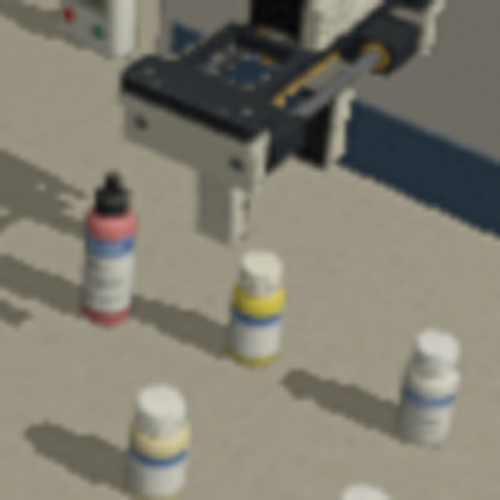

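Call:
step_arm(
  motion=[
    [0.08, 0, 0.001, 0.04, 0],
    [0.08, 0, 0.001, 0.075, 0],
    [0.08, 0, 0.001, 0.092, 0],
    [0.06, 0, 0.001, 0.092, 0],
    [0.04, 0, 0.001, 0.092, 0],
  ],
)

```text
time_s: 33.33
tcp_pos: [0.5632, -0.2146, 0.0396]
eef_rot: [-179.8, -0.0, -92.1]
contact_force: [0.3, 0.5, 0.4]
gripper_width: 0.0657
```

Call:
step_arm(
  motion=[
    [0.02, 0, 0, 0, 0],
    [0.02, 0, 0, 0, 0],
    [0.02, 0, 0, 0, 0],
    [0.02, 0, 0, 0, 0],
    [0.02, 0, 0, 0, 0],
  ],
  newtons=15,
)

```text
time_s: 33.95
tcp_pos: [0.5619, -0.2145, 0.0381]
eef_rot: [-180.0, -0.0, -92.2]
contact_force: [-1.0, 0.4, 2.5]
gripper_width: 0.0286
```

Call:
step_arm(
  motion=[
    [0.02, 0, 0, 0, 0],
    [0.02, 0, 0, 0, 0],
    [0.02, 0, 0, 0, 0],
  ],
)

```text
time_s: 34.33
tcp_pos: [0.5619, -0.2145, 0.038]
eef_rot: [-180.0, -0.0, -92.2]
contact_force: [-1.5, 0.9, 4.2]
gripper_width: 0.029
```

Call:
step_arm(
  motion=[
    [0.02, 0, 0, -0.03, 0],
    [0.02, 0, 0, -0.08, 0],
    [0.02, 0, 0, -0.13, 0],
    [0.02, 0, 0, -0.18, 0],
    [0.02, -0.03, 0, -0.23, 0],
  ],
)

```text
time_s: 34.95
tcp_pos: [0.5624, -0.1852, 0.2689]
eef_rot: [180.0, 0.0, -92.3]
contact_force: [1.1, 1.3, -0.0]
gripper_width: 0.0292
```

Call:
step_arm(
  motion=[
    [0.02, -0.045, 0, 0, 0],
    [0.02, -0.09, -0.005, 0, 0],
    [0.02, -0.135, -0.01, 0, 0],
    [0.02, -0.18, -0.02, 0, 0],
    [0.02, -0.225, -0.03, 0, 0],
  ],
)

```text
time_s: 35.58
tcp_pos: [0.6014, 0.0407, 0.2674]
eef_rot: [180.0, 0.0, -92.2]
contact_force: [0.9, -0.2, 0.0]
gripper_width: 0.0288
```

Call:
step_arm(
  motion=[
    [0.02, -0.045, 0, 0, 0],
    [0.02, -0.09, 0, 0, 0],
    [0.02, -0.135, 0, 0, 0],
    [0.02, -0.18, 0, 0, 0],
    [0.02, -0.18, 0, 0, 0],
  ],
)

```text
time_s: 36.2
tcp_pos: [0.6079, 0.2219, 0.2665]
eef_rot: [179.9, -0.0, -92.0]
contact_force: [-0.4, -0.7, -1.0]
gripper_width: 0.0289
```

Run:
```python
from h import *
delta(.6144,.2765,.205)
```

```text
t 36.2 at [0.6079 0.2219 0.2665] rot [ 1.7992e+02 -3.0000e-02 -9.2010e+01] dtool [-0.0548 -0.0047  0.0614]
```

Call:
step_arm(
  motion=[
    [0.02, -0.03, -0.0047, 0, 0],
    [0.02, -0.0548, -0.0047, 0, 0],
    [0.02, -0.0548, -0.0047, 0.03, 0],
    [0.02, -0.0548, -0.0047, 0.057, 0],
    [0.02, -0.0548, -0.0047, 0.057, 0],
  ],
)

```text
time_s: 36.83
tcp_pos: [0.6138, 0.273, 0.2083]
eef_rot: [179.8, -0.2, -92.2]
contact_force: [-0.0, 1.0, -0.1]
gripper_width: 0.0289
```

Call:
step_arm(
  motion=[
    [0.02, 0, 0, 0, 0],
    [0.02, 0, 0, 0, 0],
  ],
)

```text
time_s: 37.08
tcp_pos: [0.6157, 0.2739, 0.2124]
eef_rot: [-179.9, 0.1, -92.2]
contact_force: [0.0, -0.5, 0.1]
gripper_width: 0.0289
```

```bash
cat > pl.py <<'E'
from h import *
delta(*map(float,sys.argv[1:4])); tag=sys.argv[4]
for n,(a,b,cc,d) in {'top':(130,200,140,240),'scene':(90,200,160,270)}.items():
    c=snap(n,n+tag); im=cv2.cvtColor(c['image'],cv2.COLOR_RGB2BGR)
    cv2.imwrite(f'pics/c{tag}_{n}.png',cv2.resize(im[a:b,cc:d],None,fx=5,fy=5,interpolation=cv2.INTER_CUBIC)[:600,:800])
    print(n,'car',[(np.round(q['location'],4).tolist(),round(q['p'],2)) for q in spotter.tip_of(n,'carrier_1_head')])
    print(n,'vial',[(np.round(q['location'],4).tolist(),round(q['p'],2)) for q in spotter.tip_of(n,'vial_c_mid')])
E
python3 pl.py .6144 .2765 .205 9
```

```text
t 37.08 at [0.6157 0.2739 0.2124] rot [-1.7989e+02  7.0000e-02 -9.2180e+01] dtool [-0.0025  0.0014  0.0074]
top car []
top vial [([0.44, -0.2326, 0.0311], 0.21)]
scene car [([0.6119, 0.2734, 0.136], 0.67)]
scene vial [([0.6158, 0.2747, 0.2097], 0.62)]
```

View pics/c9_scene.png

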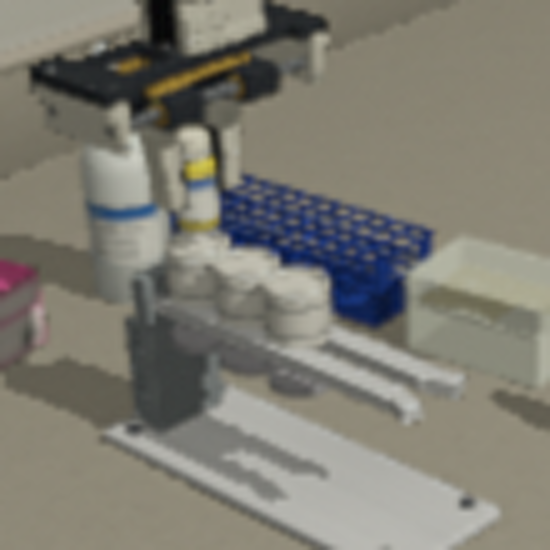

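Call:
step_arm(
  motion=[
    [0.02, -0.0015, 0.0015, 0.005, 0],
    [0.02, -0.0015, 0.0015, 0.01, 0],
    [0.02, -0.0015, 0.0015, 0.014, 0],
    [0.02, -0.0015, 0.0015, 0.014, 0],
  ],
)

```text
time_s: 37.88
tcp_pos: [0.6134, 0.275, 0.1962]
eef_rot: [180.0, -0.0, -92.2]
contact_force: [-0.0, 0.2, 0.6]
gripper_width: 0.0291
```

Call:
step_arm(
  motion=[
    [0.02, 0, 0, 0.001, 0],
    [0.02, 0, 0, 0.002, 0],
    [0.02, 0, 0, 0.003, 0],
    [0.02, 0, 0, 0.003, 0],
  ],
)

```text
time_s: 38.38
tcp_pos: [0.6138, 0.2751, 0.1944]
eef_rot: [-180.0, -0.0, -92.2]
contact_force: [-0.6, -1.2, 3.1]
gripper_width: 0.0288
```

Call:
step_arm(
  motion=[
    [0.035, 0, 0, 0, 0],
    [0.045, 0, 0, 0, 0],
    [0.055, 0, 0, 0, 0],
    [0.055, 0, 0, 0, 0],
    [0.055, 0, 0, -0.02, 0],
  ],
)

```text
time_s: 39.0
tcp_pos: [0.6127, 0.2747, 0.2122]
eef_rot: [179.8, -0.1, -92.2]
contact_force: [0.6, 0.1, -0.5]
gripper_width: 0.0547
```

Call:
step_arm(
  motion=[
    [0.055, 0, 0, -0.05, 0],
    [0.055, 0, 0, -0.1, 0],
    [0.08, 0.05, 0, -0.1, 0],
    [0.08, 0.1, 0, -0.1, 0],
    [0.08, 0.15, 0, -0.1, 0],
  ],
)

```text
time_s: 39.62
tcp_pos: [0.6076, 0.124, 0.314]
eef_rot: [-180.0, 0.0, -92.1]
contact_force: [0.7, -0.2, -0.2]
gripper_width: 0.0776
```

Call:
step_arm(
  motion=[
    [0.08, 0.05, 0, 0, 0],
    [0.08, 0.1, 0, 0, 0],
    [0.08, 0.15, 0, 0, 0],
    [0.08, 0.2, 0.01, 0, 0],
    [0.08, 0.25, 0.02, 0, 0],
  ],
)

```text
time_s: 40.25
tcp_pos: [0.5779, -0.1253, 0.3139]
eef_rot: [-180.0, 0.0, -92.2]
contact_force: [0.3, 0.4, -0.7]
gripper_width: 0.0798
```

```bash
python3 pl.py .5615 -.3205 .038 10
python3 - <<'E'
from h import *
for n in('top','scene'):
    c=capture(n); print(n,[(o[0],o[2]) for o in mean2(c,(0.03,0.1),(.5,.6,-.36,-.16))])
E
```

```text
t 40.25 at [ 0.5779 -0.1253  0.3139] rot [-179.99    0.    -92.17] dtool [0.1957 0.0091 0.2759]
top car [([0.6133, 0.2776, 0.1383], 0.61)]
top vial [([0.6129, 0.1855, 0.0012], 0.48), ([0.5373, -0.1263, 0.0495], 0.18)]
scene car [([0.6135, 0.2712, 0.1365], 0.56)]
scene vial [([0.6116, 0.2742, 0.1894], 0.68)]
top [([0.5621, -0.3175], 0.0659)]
scene [([0.5622, -0.324], 0.0609)]
```

View pics/c10_scene.png

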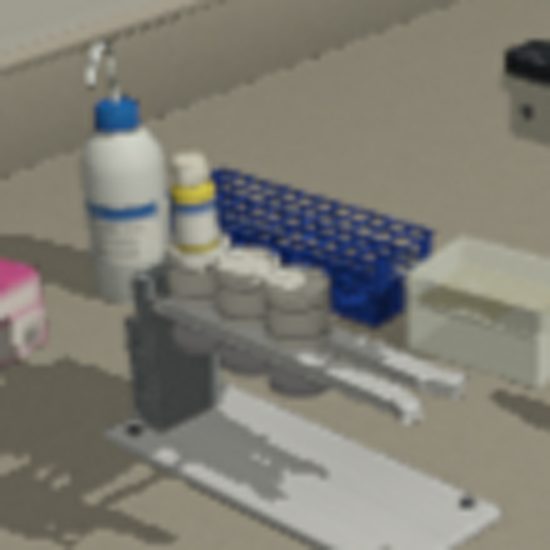

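View pics/c10_top.png

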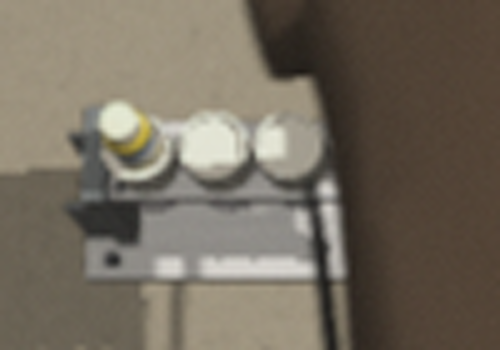

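Call:
step_arm(
  motion=[
    [0.08, 0.05, 0.009, 0, 0],
    [0.08, 0.1, 0.009, 0, 0],
    [0.08, 0.15, 0.009, 0, 0],
    [0.08, 0.196, 0.009, 0.04, 0],
    [0.08, 0.196, 0.009, 0.09, 0],
  ],
)

```text
time_s: 41.28
tcp_pos: [0.5626, -0.3214, 0.2232]
eef_rot: [-179.9, -0.0, -92.3]
contact_force: [0.4, 0.1, -0.7]
gripper_width: 0.08
```

Call:
step_arm(
  motion=[
    [0.08, 0, 0, 0.05, 0],
    [0.08, 0, 0, 0.09, 0],
    [0.08, 0, 0, 0.09, 0],
    [0.08, 0, 0, 0.09, 0],
  ],
)

```text
time_s: 41.78
tcp_pos: [0.5634, -0.3192, 0.1356]
eef_rot: [-179.9, -0.1, -92.1]
contact_force: [0.5, 0.9, 0.5]
gripper_width: 0.0801
```

```bash
python3 vl.py .5618 -.3208 .037 2
```

```text
top [([0.5624, -0.3093], 0.063), ([0.5619, -0.3206], 0.0641)]
scene [([0.5614, -0.3241], 0.061)]
t 41.88 at [ 0.5636 -0.3194  0.1363] rot [-1.798e+02 -7.000e-02 -9.212e+01] dtool [0.0013 0.0021 0.0993]
```

View pics/vscene2.png

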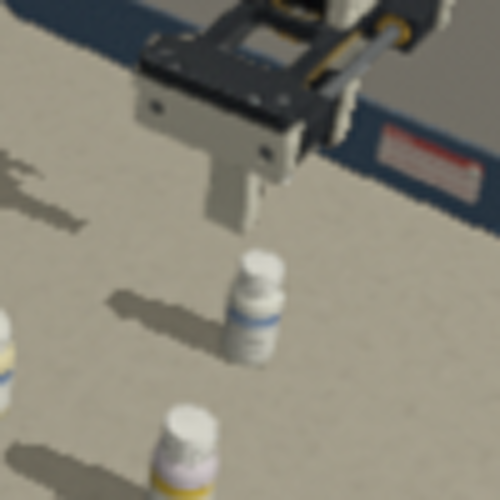

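Call:
step_arm(
  motion=[
    [0.08, 0.001, 0.001, 0.04, 0],
    [0.08, 0.001, 0.001, 0.08, 0],
    [0.08, 0.001, 0.001, 0.099, 0],
    [0.06, 0.001, 0.001, 0.099, 0],
    [0.04, 0.001, 0.001, 0.099, 0],
  ],
)

```text
time_s: 42.5
tcp_pos: [0.5623, -0.3206, 0.0369]
eef_rot: [-179.8, -0.1, -92.1]
contact_force: [-0.2, -0.5, 1.1]
gripper_width: 0.0655
```

Call:
step_arm(
  motion=[
    [0.02, 0, 0, 0, 0],
    [0.02, 0, 0, 0, 0],
    [0.02, 0, 0, 0, 0],
    [0.02, 0, 0, 0, 0],
    [0.02, 0, 0, 0, 0],
  ],
  newtons=15,
)

```text
time_s: 43.12
tcp_pos: [0.5611, -0.3203, 0.0351]
eef_rot: [-180.0, -0.0, -92.2]
contact_force: [-0.0, 0.4, 2.1]
gripper_width: 0.0277
```

Call:
step_arm(
  motion=[
    [0.02, 0, 0, 0, 0],
    [0.02, 0, 0, 0, 0],
    [0.02, 0, 0, 0, 0],
  ],
)

```text
time_s: 43.5
tcp_pos: [0.5611, -0.3203, 0.0351]
eef_rot: [-180.0, -0.0, -92.2]
contact_force: [-0.1, 0.5, 3.5]
gripper_width: 0.0278
```

Call:
step_arm(
  motion=[
    [0.02, 0, 0, -0.03, 0],
    [0.02, 0, 0, -0.08, 0],
    [0.02, 0, 0, -0.13, 0],
    [0.02, 0, 0, -0.18, 0],
    [0.02, -0.03, 0, -0.235, 0],
  ],
)

```text
time_s: 44.12
tcp_pos: [0.5613, -0.2909, 0.2701]
eef_rot: [179.9, 0.0, -92.3]
contact_force: [1.5, 0.2, -0.5]
gripper_width: 0.0275
```

Call:
step_arm(
  motion=[
    [0.02, -0.045, 0, 0, 0],
    [0.02, -0.09, 0, 0, 0],
    [0.02, -0.135, -0.01, 0, 0],
    [0.02, -0.18, -0.02, 0, 0],
    [0.02, -0.225, -0.03, 0, 0],
  ],
)

```text
time_s: 44.75
tcp_pos: [0.6005, -0.0651, 0.2692]
eef_rot: [180.0, 0.0, -92.2]
contact_force: [0.8, -0.9, -0.0]
gripper_width: 0.0275
```

Call:
step_arm(
  motion=[
    [0.02, -0.045, 0, 0, 0],
    [0.02, -0.09, 0, 0, 0],
    [0.02, -0.135, 0, 0, 0],
    [0.02, -0.18, 0, 0, 0],
    [0.02, -0.225, 0, 0, 0],
  ],
)

```text
time_s: 45.38
tcp_pos: [0.6087, 0.1596, 0.2691]
eef_rot: [179.9, -0.0, -92.2]
contact_force: [1.3, -0.8, -0.0]
gripper_width: 0.0281
```

Call:
step_arm(
  motion=[
    [0.02, -0.03, 0, 0, 0],
    [0.02, -0.06, 0, 0, 0],
    [0.02, -0.06, 0, 0, 0],
    [0.02, -0.06, 0, 0, 0],
  ],
)

```text
time_s: 45.88
tcp_pos: [0.6111, 0.2179, 0.2691]
eef_rot: [179.9, -0.0, -92.2]
contact_force: [-0.2, 0.5, -0.3]
gripper_width: 0.0277
```

Run:
```python
from h import *
delta(.613,.2285,.205)
```

```text
t 45.88 at [0.6111 0.2179 0.2691] rot [ 1.7994e+02 -3.0000e-02 -9.2170e+01] dtool [-0.0107 -0.0015  0.0641]
```

Call:
step_arm(
  motion=[
    [0.02, -0.0107, -0.001, 0.03, 0],
    [0.02, -0.0107, -0.001, 0.06, 0],
    [0.02, -0.0107, -0.001, 0.063, 0],
    [0.02, -0.0107, -0.001, 0.063, 0],
  ],
)

```text
time_s: 46.38
tcp_pos: [0.6134, 0.2282, 0.2077]
eef_rot: [-180.0, -0.0, -92.2]
contact_force: [-0.5, 0.8, 0.6]
gripper_width: 0.0277
```

Call:
step_arm(
  motion=[
    [0.02, 0, 0, 0, 0],
    [0.02, 0, 0, 0, 0],
  ],
)

```text
time_s: 46.62
tcp_pos: [0.6132, 0.2289, 0.2079]
eef_rot: [-179.9, 0.1, -92.2]
contact_force: [-0.1, 0.3, -0.9]
gripper_width: 0.0274
```

```bash
python3 pl.py .613 .2285 .193 11
```

```text
t 46.62 at [0.6132 0.2289 0.2079] rot [-1.7992e+02  6.0000e-02 -9.2180e+01] dtool [0.0004 0.0003 0.0149]
top car [([0.614, 0.2753, 0.1385], 0.59)]
top vial [([0.6153, 0.1793, 0.1378], 0.7), ([0.6103, 0.2743, 0.1905], 0.51)]
scene car [([0.613, 0.2714, 0.139], 0.5)]
scene vial [([0.615, 0.2728, 0.1914], 0.57)]
```

View pics/c11_scene.png

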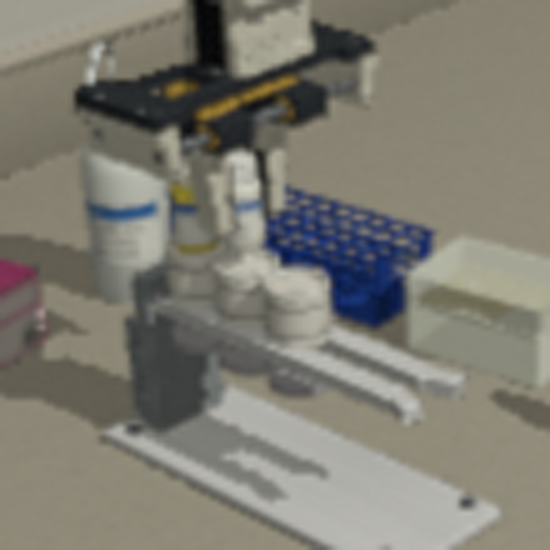

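Call:
step_arm(
  motion=[
    [0.02, 0, 0, 0.005, 0],
    [0.02, 0, 0, 0.01, 0],
    [0.02, 0, 0, 0.0145, 0],
    [0.02, 0, 0, 0.0145, 0],
  ],
)

```text
time_s: 47.42
tcp_pos: [0.6127, 0.2287, 0.1917]
eef_rot: [180.0, -0.0, -92.2]
contact_force: [-0.1, 0.5, -0.6]
gripper_width: 0.0277
```

Call:
step_arm(
  motion=[
    [0.02, 0, 0, 0.001, 0],
    [0.02, 0, 0, 0.002, 0],
    [0.02, 0, 0, 0.002, 0],
  ],
)

```text
time_s: 47.8
tcp_pos: [0.613, 0.2288, 0.1911]
eef_rot: [-180.0, 0.0, -92.2]
contact_force: [-2.5, -0.3, 4.3]
gripper_width: 0.0278
```

Contact; release and go for the third vial.

Call:
step_arm(
  motion=[
    [0.035, 0, 0, 0, 0],
    [0.045, 0, 0, 0, 0],
    [0.055, 0, 0, 0, 0],
    [0.055, 0, 0, 0, 0],
    [0.055, 0, 0, -0.02, 0],
  ],
)

```text
time_s: 48.42
tcp_pos: [0.6119, 0.2283, 0.2086]
eef_rot: [179.8, -0.1, -92.2]
contact_force: [0.5, -0.1, -0.4]
gripper_width: 0.0549
```

Call:
step_arm(
  motion=[
    [0.055, 0, 0, -0.05, 0],
    [0.055, 0, 0, -0.09, 0],
    [0.08, 0.05, 0.03, -0.09, 0],
    [0.08, 0.1, 0.06, -0.09, 0],
    [0.08, 0.15, 0.09, -0.09, 0],
  ],
)

```text
time_s: 49.05
tcp_pos: [0.5161, 0.081, 0.3002]
eef_rot: [-180.0, 0.0, -92.2]
contact_force: [0.3, -0.5, 0.5]
gripper_width: 0.0779
```

Call:
step_arm(
  motion=[
    [0.08, 0.04, 0.03, 0, 0],
    [0.08, 0.08, 0.06, 0, 0],
    [0.08, 0.12, 0.08, 0, 0],
    [0.08, 0.12, 0.08, 0, 0],
  ],
)

```text
time_s: 49.55
tcp_pos: [0.4313, -0.0363, 0.3009]
eef_rot: [-179.9, 0.0, -92.3]
contact_force: [-0.0, 0.4, -0.0]
gripper_width: 0.0801
```

```bash
python3 pl.py .4196 -.1025 .038 12
python3 - <<'E'
from h import *
for n in('top','scene'):
    c=capture(n); print(n,[(o[0],o[2]) for o in mean2(c,(0.03,0.1),(.38,.6,-.4,-.06))])
E
```

```text
t 49.55 at [ 0.4313 -0.0363  0.3009] rot [-1.7991e+02  4.0000e-02 -9.2300e+01] dtool [0.0668 0.0094 0.2628]
top car [([0.603, 0.0564, 0.1183], 0.65), ([0.6147, 0.2738, 0.1386], 0.62), ([0.6154, 0.2729, 0.1212], 0.49)]
top vial [([0.6117, 0.2746, 0.1893], 0.58)]
scene car [([0.6148, 0.274, 0.1386], 0.54), ([0.6161, 0.2718, 0.1921], 0.17)]
scene vial [([0.616, 0.276, 0.1921], 0.54)]
top [([0.54, -0.1313], 0.0897), ([0.4364, -0.2277], 0.0637), ([0.4269, -0.3471], 0.0735), ([0.4196, -0.0998], 0.077)]
scene [([0.5372, -0.1323], 0.0878), ([0.4185, -0.1053], 0.0715), ([0.4369, -0.2328], 0.059), ([0.4266, -0.3512], 0.0694)]
```

View pics/c12_scene.png

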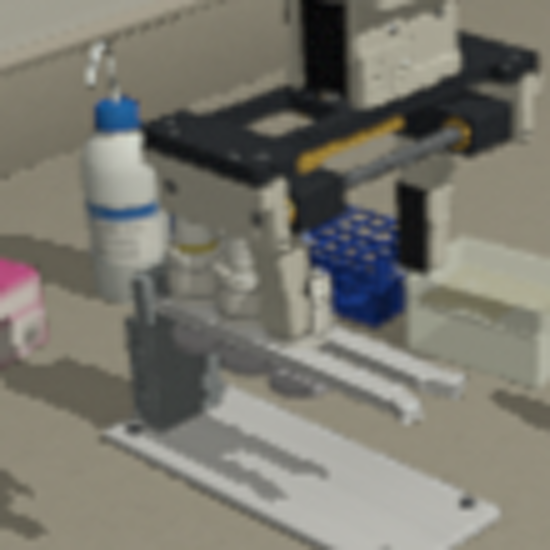

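Call:
step_arm(
  motion=[
    [0.08, 0.034, 0.005, 0, 0],
    [0.08, 0.067, 0.0095, 0.04, 0],
    [0.08, 0.067, 0.0095, 0.09, 0],
    [0.08, 0.067, 0.0095, 0.14, 0],
    [0.08, 0.067, 0.0095, 0.16, 0],
  ],
)

```text
time_s: 50.58
tcp_pos: [0.4191, -0.1012, 0.1374]
eef_rot: [179.7, -0.0, -92.2]
contact_force: [-0.1, -0.1, 0.4]
gripper_width: 0.0796
```

Call:
step_arm(
  motion=[
    [0.08, 0, 0, 0, 0],
    [0.08, 0, 0, 0, 0],
  ],
)

```text
time_s: 50.82
tcp_pos: [0.4216, -0.1009, 0.1411]
eef_rot: [-179.9, -0.0, -92.1]
contact_force: [-0.6, 0.6, 0.9]
gripper_width: 0.0802
```

```bash
python3 vl.py .4193 -.1027 .038 3
```

```text
top [([0.4122, -0.0949], 0.0699)]
scene [([0.4193, -0.1052], 0.0717)]
t 50.92 at [ 0.4217 -0.1009  0.1414] rot [-1.7988e+02  2.0000e-02 -9.2150e+01] dtool [0.002  0.0025 0.1034]
```

View pics/vscene3.png

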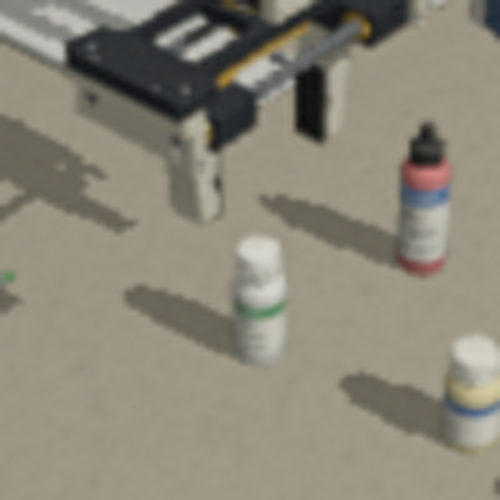

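Call:
step_arm(
  motion=[
    [0.08, 0.04, -0.006, -0.02, 0],
    [0.08, 0.08, -0.012, -0.02, 0],
    [0.08, 0.129, -0.02, -0.01, 0],
    [0.08, 0.129, -0.02, 0, 0],
    [0.08, 0.129, -0.02, 0, 0],
  ],
)

```text
time_s: 51.55
tcp_pos: [0.4352, -0.2308, 0.14]
eef_rot: [180.0, 0.0, -92.2]
contact_force: [-0.9, -0.3, -0.2]
gripper_width: 0.0799
```

Call:
step_arm(
  motion=[
    [0.08, 0, 0, 0, 0],
    [0.08, 0, 0, 0, 0],
  ],
)

```text
time_s: 51.8
tcp_pos: [0.4362, -0.23, 0.141]
eef_rot: [-179.9, -0.0, -92.1]
contact_force: [-1.0, 0.2, 0.0]
gripper_width: 0.0801
```

```bash
python3 vl.py .4367 -.2304 .036 4
```

```text
top [([0.4401, -0.2143], 0.0428), ([0.433, -0.2371], 0.063)]
scene [([0.4378, -0.2335], 0.059)]
t 51.9 at [ 0.4361 -0.2302  0.1408] rot [-1.7994e+02 -1.0000e-02 -9.2100e+01] dtool [ 0.0002 -0.0005  0.1048]
```

View pics/vscene4.png

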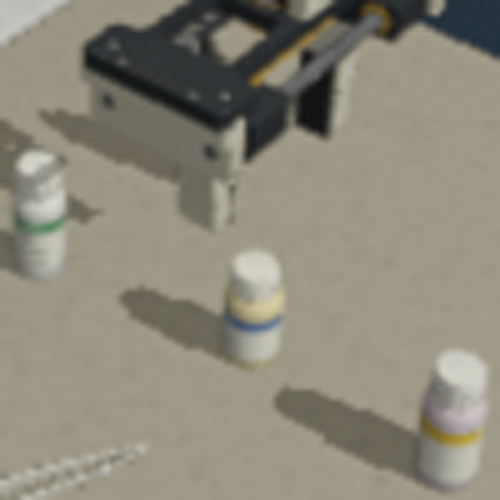

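Call:
step_arm(
  motion=[
    [0.08, 0, 0, 0.04, 0],
    [0.08, 0, 0, 0.08, 0],
    [0.08, 0, 0, 0.104, 0],
    [0.06, 0, 0, 0.104, 0],
    [0.04, 0, 0, 0.104, 0],
  ],
)

```text
time_s: 52.52
tcp_pos: [0.4366, -0.2308, 0.0372]
eef_rot: [-179.9, -0.0, -92.1]
contact_force: [0.0, -0.0, 0.7]
gripper_width: 0.0657
```

Call:
step_arm(
  motion=[
    [0.02, 0, 0, 0, 0],
    [0.02, 0, 0, 0, 0],
    [0.02, 0, 0, 0, 0],
    [0.02, 0, 0, 0, 0],
    [0.02, 0, 0, 0, 0],
  ],
  newtons=15,
)

```text
time_s: 53.15
tcp_pos: [0.436, -0.2309, 0.0366]
eef_rot: [-180.0, -0.0, -92.2]
contact_force: [-1.0, 0.8, 6.2]
gripper_width: 0.0302
```

Call:
step_arm(
  motion=[
    [0.02, 0, 0, 0, 0],
    [0.02, 0, 0, 0, 0],
    [0.02, 0, 0, 0, 0],
  ],
)

```text
time_s: 53.52
tcp_pos: [0.436, -0.2309, 0.0366]
eef_rot: [-180.0, -0.0, -92.2]
contact_force: [-0.8, 1.0, 5.6]
gripper_width: 0.0304
```

Call:
step_arm(
  motion=[
    [0.02, 0, 0, -0.03, 0],
    [0.02, 0, 0, -0.08, 0],
    [0.02, 0, 0, -0.13, 0],
    [0.02, 0, 0, -0.18, 0],
    [0.02, 0, -0.02, -0.235, 0],
  ],
)

```text
time_s: 54.15
tcp_pos: [0.4544, -0.2314, 0.2727]
eef_rot: [180.0, 0.0, -92.2]
contact_force: [2.0, -0.4, -1.0]
gripper_width: 0.0303
```

Call:
step_arm(
  motion=[
    [0.02, -0.03, -0.03, 0, 0],
    [0.02, -0.065, -0.06, 0, 0],
    [0.02, -0.1, -0.09, 0, 0],
    [0.02, -0.14, -0.12, 0, 0],
    [0.02, -0.18, -0.1395, 0, 0],
  ],
)

```text
time_s: 54.78
tcp_pos: [0.6028, -0.0556, 0.2704]
eef_rot: [179.9, -0.0, -92.2]
contact_force: [0.4, -0.9, -0.1]
gripper_width: 0.0305
```

Call:
step_arm(
  motion=[
    [0.02, -0.045, 0, 0, 0],
    [0.02, -0.09, 0, 0, 0],
    [0.02, -0.135, 0, 0, 0],
    [0.02, -0.18, 0, 0, 0],
    [0.02, -0.22, 0, 0, 0],
  ],
)

```text
time_s: 55.4
tcp_pos: [0.61, 0.1644, 0.2707]
eef_rot: [180.0, -0.0, -92.2]
contact_force: [0.0, -0.6, -0.3]
gripper_width: 0.0301
```

Call:
step_arm(
  motion=[
    [0.02, 0, 0, 0, 0],
    [0.02, 0, 0, 0, 0],
    [0.02, 0, 0, 0, 0],
  ],
)

```text
time_s: 55.78
tcp_pos: [0.6103, 0.162, 0.2711]
eef_rot: [180.0, -0.0, -92.2]
contact_force: [-0.4, 0.3, -0.3]
gripper_width: 0.03
```

```bash
python3 pl.py .6115 .1805 .208 13
```

```text
t 55.77 at [0.6103 0.162  0.2711] rot [ 1.7998e+02 -1.0000e-02 -9.2230e+01] dtool [-0.0186 -0.0005  0.0631]
top car [([0.6141, 0.2781, 0.1349], 0.43)]
top vial [([0.6139, 0.274, 0.1893], 0.46), ([0.4289, -0.349, 0.0398], 0.39)]
scene car [([0.614, 0.2746, 0.1389], 0.59)]
scene vial [([0.6141, 0.2729, 0.1912], 0.43)]
```

Call:
step_arm(
  motion=[
    [0.02, -0.0185, -0.0005, 0.03, 0],
    [0.02, -0.0185, -0.0005, 0.06, 0],
    [0.02, -0.0185, -0.0005, 0.063, 0],
    [0.02, -0.0185, -0.0005, 0.063, 0],
    [0.02, -0.0185, -0.0005, 0.063, 0],
  ],
)

```text
time_s: 56.7
tcp_pos: [0.6123, 0.1814, 0.2098]
eef_rot: [-179.9, 0.1, -92.2]
contact_force: [0.4, -0.1, -0.3]
gripper_width: 0.0303
```

Call:
step_arm(
  motion=[
    [0.02, 0, 0, 0, 0],
    [0.02, 0, 0, 0, 0],
  ],
)

```text
time_s: 56.95
tcp_pos: [0.6117, 0.1813, 0.2088]
eef_rot: [-180.0, 0.0, -92.2]
contact_force: [0.4, -0.3, -0.4]
gripper_width: 0.0302
```

```bash
python3 pl.py .6115 .1805 .1945 14
```

```text
t 56.95 at [0.6117 0.1813 0.2088] rot [-1.7996e+02  3.0000e-02 -9.2180e+01] dtool [0.0009 0.0002 0.0143]
top car [([0.6167, 0.2745, 0.1207], 0.2)]
top vial [([0.6139, 0.2734, 0.1855], 0.67), ([0.6133, 0.2742, 0.1343], 0.28)]
scene car [([0.612, 0.2732, 0.1361], 0.52)]
scene vial [([0.614, 0.2752, 0.1905], 0.45)]
```

View pics/c14_scene.png

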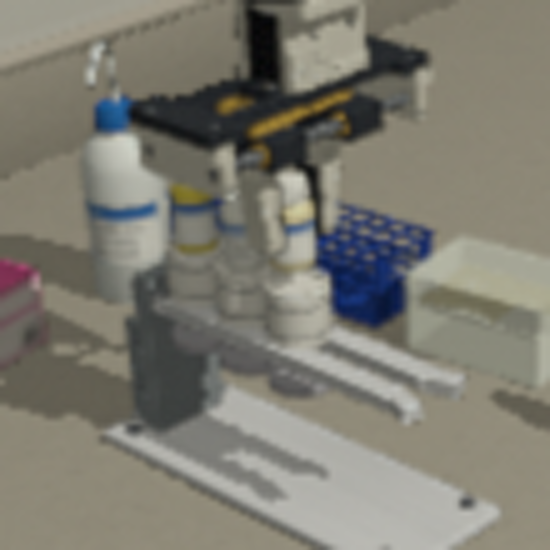

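Call:
step_arm(
  motion=[
    [0.02, 0.0005, 0, 0.005, 0],
    [0.02, 0.0005, 0, 0.01, 0],
    [0.02, 0.0005, 0, 0.0145, 0],
    [0.02, 0.0005, 0, 0.0145, 0],
  ],
)

```text
time_s: 57.75
tcp_pos: [0.6114, 0.1807, 0.1933]
eef_rot: [180.0, -0.0, -92.2]
contact_force: [-0.4, -0.2, 0.2]
gripper_width: 0.0297
```

Call:
step_arm(
  motion=[
    [0.02, 0, 0, 0.001, 0],
    [0.02, 0, 0, 0.002, 0],
    [0.02, 0, 0, 0.002, 0],
  ],
)

```text
time_s: 58.12
tcp_pos: [0.6116, 0.1808, 0.1926]
eef_rot: [-180.0, 0.0, -92.2]
contact_force: [-2.5, -0.1, 4.8]
gripper_width: 0.0301
```

Call:
step_arm(
  motion=[
    [0.035, 0, 0, 0, 0],
    [0.045, 0, 0, 0, 0],
    [0.055, 0, 0, 0, 0],
    [0.055, 0, 0, 0, 0],
    [0.055, 0, 0, -0.02, 0],
  ],
)

```text
time_s: 58.75
tcp_pos: [0.6106, 0.1804, 0.2102]
eef_rot: [179.8, -0.1, -92.2]
contact_force: [-0.1, 0.3, 0.7]
gripper_width: 0.0551
```

Call:
step_arm(
  motion=[
    [0.055, 0, 0, -0.05, 0],
    [0.055, 0, 0, -0.09, 0],
    [0.08, 0.05, 0, -0.1, 0],
    [0.08, 0.1, 0, -0.1, 0],
    [0.08, 0.15, 0, -0.1, 0],
  ],
)

```text
time_s: 59.38
tcp_pos: [0.6056, 0.0297, 0.312]
eef_rot: [-180.0, 0.0, -92.1]
contact_force: [0.1, -0.4, -0.5]
gripper_width: 0.0776
```

Call:
step_arm(
  motion=[
    [0.08, 0.05, 0, 0, 0],
    [0.08, 0.1, 0, 0, 0],
    [0.08, 0.15, 0, 0, 0],
    [0.08, 0.2, 0, 0, 0],
    [0.08, 0.24, 0, 0, 0],
  ],
)

```text
time_s: 60.0
tcp_pos: [0.5964, -0.2108, 0.3117]
eef_rot: [-180.0, -0.0, -92.2]
contact_force: [0.3, -0.4, -0.3]
gripper_width: 0.0797
```

```bash
python3 pl.py .5 -.2 .3 15
python3 - <<'E'
from h import *
for n in('top','scene'):
    c=capture(n); print(n,[(o[0],o[1],o[2]) for o in mean2(c,(0.19,0.26),(.56,.67,.1,.31))])
    print([(o[0],o[2]) for o in mean2(c,(0.03,0.11),(.38,.57,-.4,.42))])
E
```

```text
t 60.0 at [ 0.5964 -0.2108  0.3117] rot [-180.     -0.    -92.21] dtool [-0.0071  0.0967  0.0117]
top car [([0.6163, 0.2759, 0.1344], 0.62)]
top vial [([0.6115, 0.2747, 0.1871], 0.57), ([0.6144, 0.178, 0.1878], 0.2)]
scene car [([0.6121, 0.2727, 0.1381], 0.54)]
scene vial [([0.6156, 0.2746, 0.192], 0.43), ([0.6149, 0.2284, 0.1883], 0.32)]
top [([0.6127, 0.2781], [0.022, 0.021], 0.2237), ([0.6119, 0.23], [0.022, 0.022], 0.2217), ([0.6103, 0.1832], [0.023, 0.019], 0.2197)]
[([0.5392, -0.1265], 0.0943), ([0.4268, -0.3461], 0.0726)]
scene [([0.6125, 0.2707], [0.021, 0.022], 0.219), ([0.6119, 0.2231], [0.021, 0.022], 0.2168), ([0.6105, 0.1777], [0.024, 0.027], 0.214)]
[([0.5366, -0.1323], 0.0874), ([0.4199, -0.1051], 0.0717), ([0.426, -0.352], 0.069)]
```

View pics/c15_scene.png

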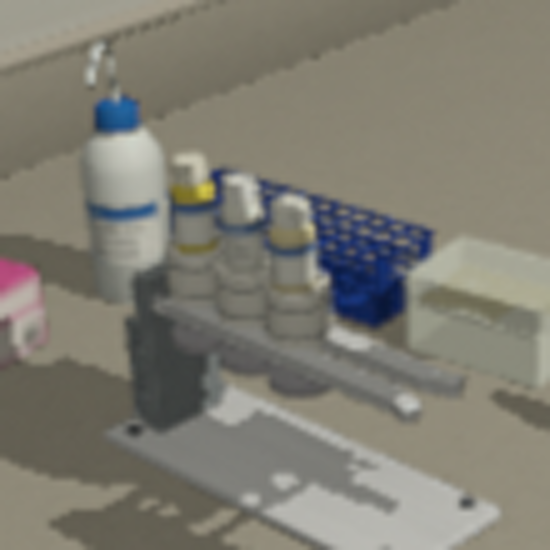

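View pics/c15_top.png

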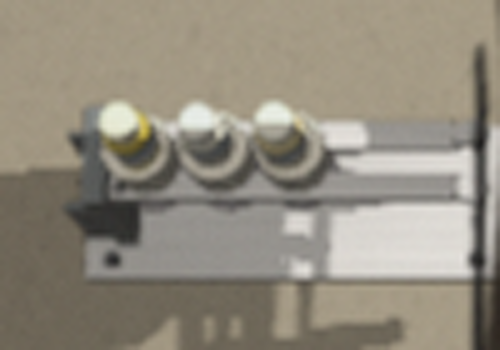

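View pics/top15.png

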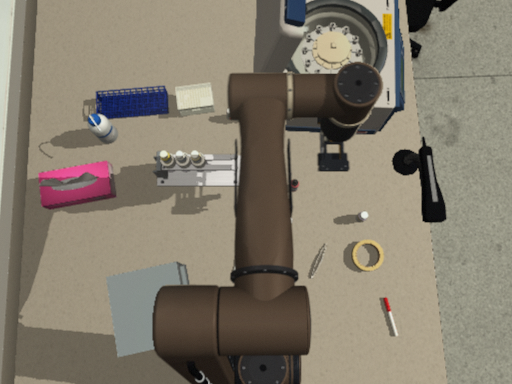

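View pics/scene15.png

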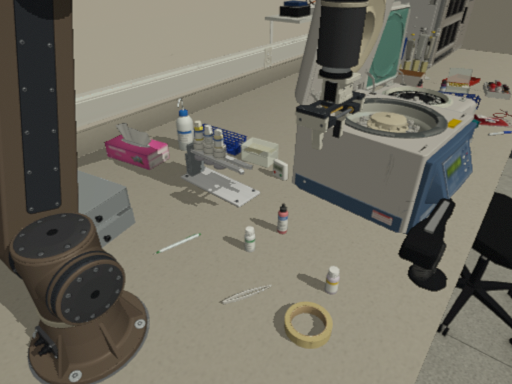

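```bash
python3 -c "
from plant import workorder
print(workorder.close_job())"
```

```text
the job is handed in; nothing more can be done
None
```

The job is handed in at about 60 s of the 210 s. Only three carriers were on the bench, and all three are hung with one vial standing on each.

- **Carriers:** I slid each in from the open end until I felt contact of about 5 N, the first against the closed end and the others close behind. The top camera shows a row of heads about 136 mm long, where touching carriers should measure 140 mm.
- **Vials:** c is on the first carrier, b on the second and a on the third, going from the closed end. Both cameras show all three upright. Their tops measured 214–224 mm, against 216–221 mm expected. The caps are 47–48 mm apart by the top camera and 45–48 mm by the scene camera.
- **Left in place:** Vials d and e stay on the bench and I did not touch the dropper bottle. The gripper ended clear of everything.
- **Disagreements:** The two cameras differ by about 5–7 mm in y and 4–5 mm in height, so I placed things by their average. The trained network often reported only one of the hung carriers or placed vials, so the final check rests on the depth measurements and the pictures.

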